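# Hold the spring clip open on the rota card inside the cup cupboard's door

## Robot

A 6-joint arm with a two-finger parallel gripper is mounted at the origin on the work surface. World frame = base frame: x ahead of the robot, y to its left, z up, the work surface at z = 0. Lengths are in m, angles in rad, forces in N, time in s.
With the tool pointing down it reaches from about 0.35 to 0.775 m from the base axis. Payload 5.5 kg.
Tool frame: the origin (TCP) lies midway between the tips of the shut fingers; the grasp point (between the pads) lies 19 mm behind it (env.tcp_to_grasp is the distance from the TCP to the grasp point, in m); z points along the fingers, y is the direction in which the jaws open and shut (so a half turn about z gives the same grasp; the last joint's range is limited). The gripper opens to 85 mm and grips with 20 to 120 N. Pads are 22 mm wide; open, the fingers measure 114 mm over their backs; the gripper's body (76 mm by 85 mm) begins 54 mm behind the grasp point. The pads swing forward as they close: fully open they stand 13 mm farther back than shut.
Start: joints at [0.967, 0.313, 0.046, 1.304, 0, 1.431], TCP at [0.257, 0.514, 0.231] pointing down, gripper open.
Joint ranges: [-2.76, 2.76], [-0.86, 1.69], [-1.03, 1.26], [-2.2, 2.34], [-1.47, 1.5], [-3.14, 3.14]. Speed limits (rad/s): [2.57, 2.57, 3.14, 3.14, 3.14, 3.14].

## Interface

Orientations are given as a unit quaternion [w, x, y, z].
In Python, from workcell import get_state, viewer, hand_in, finder, env gives the robot as it stands.
- The arm moves only by the tool arm_command, never from a script. Its argument "motion" is a list of rows, each an object of numbers: "x", "y", "z": the shift along the tool's x, y, z in mm; "rx", "ry", "rz": the turn, a rotation vector about the tool's x, y, z in degrees; "hand": the closure, from -1 (fully open) to 1 (shut). A call has 1 to 10 rows; each row is the pose to reach, as a shift and turn from the pose commanded when the call began, along the tool's axes at that moment; what a row does not reach only later rows make up. A row lasts 1/8 s, in which the tool goes at most 62.5 mm and 10.7 degrees, less where a joint would pass 70% of its speed; a pose out of reach is approached as far as the arm can. A call with a gripper value outside its range is refused whole. The fingers move at their own pace and stop on an object; "force" is the grip in N (left out, the last holds). Time passes only in rows, so rows that repeat a pose let the fingers close. It gives the time, the measured TCP pose, the force and the opening at its end, in the units of the state.
- get_state(): the state, without advancing time (a new reading comes with each control period).
- viewer.read_camera(name): name is "scene" or "top" or "wrist"; returns a dict with "image" (384x512x3 uint8, red, green, blue), "z_map" (384x512 float32, m along the optical axis (not along the pixel's ray), 0 where there is no reading), "intrinsics" (3x3 intrinsics, pixels), "k1" (the pictures are not rectified: a ray, as slopes to the right and down, at radius r is drawn at 1 + k1 r^2 times it, then the intrinsics apply), "rvec" (rotation vector, rad) and "tvec" (3), from world to camera coordinates, as OpenCV has them. Camera axes: x right, y down, z forward; pixel columns grow to the right and rows downward; lengths in m; the calibration is good to about 2 mm. A picture is of the moment at which its call begins.
- hand_in(): hands the job in, once; it reports no verdict.
Trained networks look in a picture, given as the dict that the camera call returned (one of the last four; its "shot" number tells which), for a name from the list of things; names that differ only in an ending like _2 or _b are one class to them, and where a whole thing is asked for, a point or a joint stands for the part that bears it (a point fixed in the world has none). Each returns a list of dicts, best first, with "score" (0 to 1); they miss things now and then, are a little off and sometimes report something else, mostly with a low value. They report only what shows in the picture. A call takes as long as a camera call. They do not tell look-alikes from the thing itself.
- finder.find_in(picture, query): "at" ([column, row] in pixels, amid what is visible of it).
- finder.masks_of(picture, query): "region" (384x512 bool, what is visible of it) and "at" ([column, row] in pixels, amid what is visible of it).
The state is a dict: "clock": time; "joint_pos": joint angles; "qvel": joint speeds; "tau": joint torques, N m; "tcp_pos": TCP position; "orientation": TCP orientation; "wrist_force": force on the tool from outside, world axes, zero at the start; "ft_torque": the same for the moment, N m; "finger_gap": finger opening in m.
Only numpy, scipy, OpenCV 4.12 (cv2) and the standard library are available. Lean on these libraries where they do the work, as an engineer would, in place of code of your own. Each camera call takes 0.05 s, during which the arm holds its last target.

## Task

Swing the cup cupboard's door open by its handle to about a right angle, then squeeze the red spring clip wide open, lift it off its stand and bring it, jaws down, over the middle of the top edge of the yellow card inside the door, so that one gaping jaw hangs well down on each side of the card (at least a centimetre) and the clip touches neither card nor door. Finish while holding it there squeezed open, still and in the air, so that a colleague can slip a sheet in; do not let go or let it bite, and leave the other things on the counter alone.

Things in the scene. Friction and masses are not known exactly. Their poses are not given: they have to be found in the camera images.
- cupboard: Wooden cup cupboard, 250 mm wide, 235 deep, 220 high, roofed, fixed to the counter. Origin: bottom of its front, in the middle of its width; x points into it, y to its left, z up. Its white door (250 wide, 18 thick, top at z = 218 mm) covers the whole front.
- door (a joint): Hinge of the cupboard door, rad: 0 shut, grows as the door opens towards the robot, stop at 1.75 (1.57 is square to the front). It turns clockwise seen from above: the free edge goes from the -y side towards -x. The stiff hinge keeps the door where it is left (about 1 N at the handle moves it).
- door_handle (a point): Point at z = 205 mm on the axis of the door's handle: a round upright dark bar, 12 mm thick, from z = 139 to 240 mm (top free, above the cupboard), 45 mm in front of the door's outer face, 215 mm from the hinge line along the door. Its one post to the door, 10 mm thick, is at z = 148 mm: above 155 mm the bar is clear all round. Turns with the door; axes as card_top.
- door_hinge (a point): Point at z = 205 mm on the upright hinge axis, at the cupboard's left (+y) front corner, in the plane of the door's inner face. The handle point circles it at 224 mm radius, its line from the hinge 0.285 rad clockwise of the door's own line. Turns with the door; axes as card_top.
- card_top (a point): Middle of the top edge of the yellow card that stands on a bracket inside the door and swings with it: rigid, 4 mm thick, 100 wide, top at z = 195 mm, nothing above it once the door is open. Axes: z up; x square to the card, pointing away from the door's inner face (55 mm from it); y along the edge towards the hinge (110 mm from it).
- stand: Small dark wooden clip stand, fixed, 70 x 80 mm, 14 high, with an upright aluminium tongue 4 mm thick (x), 50 wide (y), top at z = 65 mm, that the clip bites at the start. Origin under its middle.
- clip_center (a point): Middle of the pivot pin of the red spring clip, at z = 70 mm at the start, handles up, jaws down. Axes of its fixed half: z up, y along the pin, x across, the way the handles are squeezed. Clip 32 mm wide (y), 70 g. Two flat handles, 3 mm thick, rise from 5 to 60 mm above the pin, splayed 0.25 rad each: 48 mm across outside at the top, 27 at the bottom. Jaws end 45 mm below the pin.
- clip_jaw (a joint): Opening angle of the clip, rad: 0 biting the tongue, -0.08 empty and shut, 0.5 at the stop, fully squeezed: handles parallel, 22 mm across outside, jaw tips about 26 mm apart. Each half then leans half of it. The spring takes about 2 N at the handle tops to begin, 6 N at full; a firmer grip (20 N) does no harm.
- clip_tip_a (a point): Lower end of the jaw of the clip's fixed half (+x side), middle of its width and of its 3 mm thickness, 45 mm below the pin.
- clip_tip_b (a point): Lower end of the other, moving jaw (-x side), likewise.
- clip: The whole red spring clip; origin and axes as clip_center.
- saucer: Bystander, leave alone: white saucer, 116 mm across, 14 mm high, with the cup on it; origin at its underside.
- cup: Bystander, leave alone: white cup, 62 mm across, 55 mm high, on the saucer; origin at its underside.
- mug: Bystander, leave alone: blue mug, 72 mm across, 85 mm high; origin at its underside.
- jug: Bystander, leave alone: steel milk jug with a handle, 84 mm across, 110 mm high; origin at its underside.
- sugar: Bystander, leave alone: glass sugar jar with steel cap, 76 mm across, 110 mm high; origin at its underside.
- tamper: Bystander, leave alone: steel tamper, 58 mm across, 88 mm high; origin at its underside.
- spoon: Bystander, leave alone: steel spoon lying flat, 140 mm long.
There are look-alikes about, which are no part of the job. Of the things that look like the clip, the largest one is meant.

How it is judged:
On the way, in this order (a step that is already met when the one before it is completed fails the run):
1. the cupboard door is swung open, at least 1.25 rad (value of joint door above 1.25 rad), for 0.2 s.
2. the clip, squeezed open by the fingers, is lifted clear of its stand (value of joint clip_jaw above 0.33 rad and contact force between clip and the fingers above 1 N and height (world z) of each of clip_tip_a, clip_tip_b above 0.075 m), for 0.2 s.
At the end, for the whole second after the job is handed in: Door open at least 1.25 rad; fingers hold the clip (over 1 N) squeezed to at least 0.33 rad, at rest; jaw tips on opposite sides of the card, each 4 mm or more from its middle plane, 8 mm below its top edge, within 35 mm of that edge's middle; clip touching neither card nor door (value of joint door above 1.25 rad and value of joint clip_jaw above 0.33 rad and contact force between clip and the fingers above 1 N and ((x of clip_tip_a in the frame of card_top above 0.004 m and x of clip_tip_b in the frame of card_top below -0.004 m) or (x of clip_tip_b in the frame of card_top above 0.004 m and x of clip_tip_a in the frame of card_top below -0.004 m)) and z of each of clip_tip_a, clip_tip_b in the frame of card_top below -0.008 m and y of clip_tip_a in the frame of card_top between -0.035 and 0.035 m and y of clip_tip_b in the frame of card_top between -0.035 and 0.035 m and contact force between clip and door below 0.3 N and linear speed of clip below 0.03 m/s); the arm keeps its last pose, push and grip.
It fails at once if a bystander is moved more than 30 mm (distance of any of saucer, cup, mug, jug, sugar, tamper, spoon from where it was at the start of the episode above 0.03 m).
It also fails if it takes over 67 s, if anything falls off the work surface, if the arm or the gripper's body presses on something with over 40 N, if the wrist force passes 120 N, or if a joint passes its speed limit or range.

## Working session

There is one attempt and no reset: what is moved stays moved. The work goes in short steps, Python scripts to look and compute and a tool call to move; the robot and the scene stay as the last step left them, time stands still between calls to the robot, and variables do not carry over. Pictures are saved under pics/ and viewed, and the job is handed in when it is done.

Besides the shell and the picture viewer there is one more tool, called after ">>>" as name(argument=value, ...) on one line, values as JSON. arm_command: Moves the arm, as the interface text tells. Its arguments: {"type":"object","properties":{"motion":{"type":"array","items":{"type":"object","properties":{"x":{"type":"number"},"y":{"type":"number"},"z":{"type":"number"},"rx":{"type":"number"},"ry":{"type":"number"},"rz":{"type":"number"},"hand":{"type":"number"}}}},"force":{"type":"number"}},"required":["motion"]}

```bash
ls; mkdir -p pics
cat > h.py <<'E'
import numpy as np,cv2,pickle
from scipy.spatial.transform import Rotation as R
from workcell import get_state, viewer, hand_in, finder, env
def shot(n,name=None,scale=1.5):
    p=viewer.read_camera(n)
    if name: cv2.imwrite('pics/%s.png'%name,cv2.resize(cv2.cvtColor(p['image'],cv2.COLOR_RGB2BGR),None,fx=scale,fy=scale,interpolation=cv2.INTER_CUBIC))
    return p
def pts(p,uv):
    uv=np.asarray(uv,float).reshape(-1,2)
    K=np.array(p['intrinsics']);k=float(p['k1'])
    s=cv2.undistortPoints(uv.reshape(-1,1,2),K,np.array([k,0,0,0.]),).reshape(-1,2)
    return s
def world(p,uv,z=None):
    uv=np.asarray(uv,float).reshape(-1,2)
    s=pts(p,uv)
    if z is None: z=p['z_map'][np.round(uv[:,1]).astype(int),np.round(uv[:,0]).astype(int)]
    c=np.c_[s,np.ones(len(s))]*np.asarray(z).reshape(-1,1)
    Rm=R.from_rotvec(np.ravel(p['rvec'])).as_matrix()
    return (c-np.ravel(p['tvec']))@Rm
def plane(p,uv,h):
    # intersect ray with world z=h
    s=pts(p,uv);Rm=R.from_rotvec(np.ravel(p['rvec'])).as_matrix()
    d=np.c_[s,np.ones(len(s))]@Rm; o=-Rm.T@np.ravel(p['tvec'])
    return o+d*((h-o[2])/d[:,2])[:,None]
def proj(p,X):
    return cv2.projectPoints(np.asarray(X,float).reshape(-1,1,3),np.ravel(p['rvec']),np.ravel(p['tvec']),np.array(p['intrinsics']),np.array([float(p['k1']),0,0,0.]))[0].reshape(-1,2)
def tool():
    s=get_state();q=s['orientation'];return np.array(s['tcp_pos']),R.from_quat([q[1],q[2],q[3],q[0]]).as_matrix()
E
python3 - <<'E'
from h import *
np.set_printoptions(precision=4,suppress=True)
for n in ['scene','top','wrist']:
    p=shot(n,n+'0'); 
    if n=='wrist':continue
    for q in ['cupboard','door_handle','door_hinge','stand','clip','clip_center','card_top','saucer','mug','jug','sugar','tamper','spoon']:
        for r in finder.find_in(p,q)[:4]:
            a=r['at']; print(n,q,round(r['score'],2),np.round(a),world(p,a)[0])
print(get_state())
E
```

```text
pics
scene cupboard 0.57 [335. 208.] [ 0.8121 -0.0994  0.2181]
scene door_handle 0.73 [287. 197.] [ 0.6637 -0.0583  0.1749]
scene door_hinge 0.67 [287. 197.] [ 0.6634 -0.059   0.1742]
scene door_hinge 0.51 [295. 140.] [0.4993 0.4308 0.0733]
scene stand 0.67 [205. 261.] [ 0.492  -0.2506  0.0135]
scene clip 0.72 [168. 248.] [ 0.3944 -0.2889  0.0597]
scene clip 0.58 [197. 242.] [ 0.4739 -0.2512  0.0829]
scene clip 0.48 [234. 258.] [ 0.5892 -0.2488  0.0729]
scene clip_center 0.76 [233. 261.] [ 0.5858 -0.245   0.0538]
scene clip_center 0.57 [199. 237.] [ 0.4666 -0.2306  0.0829]
scene clip_center 0.52 [164. 248.] [ 0.3722 -0.2829  0.0439]
scene card_top 0.8 [285. 197.] [ 0.6611 -0.0672  0.1803]
scene saucer 0.65 [176. 228.] [ 0.336  -0.1791  0.019 ]
scene mug 0.6 [257. 313.] [ 0.7286 -0.3838  0.0848]
scene jug 0.97 [293. 139.] [0.4888 0.4276 0.077 ]
scene sugar 0.88 [340. 143.] [0.6818 0.4384 0.1006]
scene sugar 0.15 [186. 228.] [ 0.3543 -0.1559  0.0082]
scene tamper 0.82 [140. 278.] [ 0.3819 -0.3989  0.0395]
scene spoon 0.75 [172. 353.] [ 0.5756 -0.5247  0.0083]
top cupboard 0.76 [239. 13
[... 713 characters left out ...]
217.] [0.4821 0.5002 0.002 ]
top jug 0.93 [126. 216.] [0.4837 0.4976 0.0073]
top sugar 0.72 [128. 166.] [0.6773 0.4612 0.1062]
top tamper 0.47 [340. 243.] [ 0.3777 -0.3787  0.0235]
top spoon 0.5 [371. 192.] [ 0.5855 -0.5159  0.0063]
{'clock': 1.45, 'joint_pos': array([0.9674, 0.3132, 0.046 , 1.3036, 0.    , 1.4312]), 'qvel': array([-0.0001, -0.0021,  0.0014,  0.0012, -0.0013,  0.0005]), 'tau': array([  0.0009, -48.0459,  29.8809,   0.0004,  -0.0001,  -0.    ]), 'tcp_pos': array([0.2572, 0.5143, 0.2313]), 'orientation': array([0.    , 0.2298, 0.9732, 0.    ]), 'wrist_force': array([ 0.0306, -0.0105,  0.1852]), 'ft_torque': array([-0.0308,  0.0227, -0.0463]), 'finger_gap': 0.08502575717599045}
```

View pics/scene0.png

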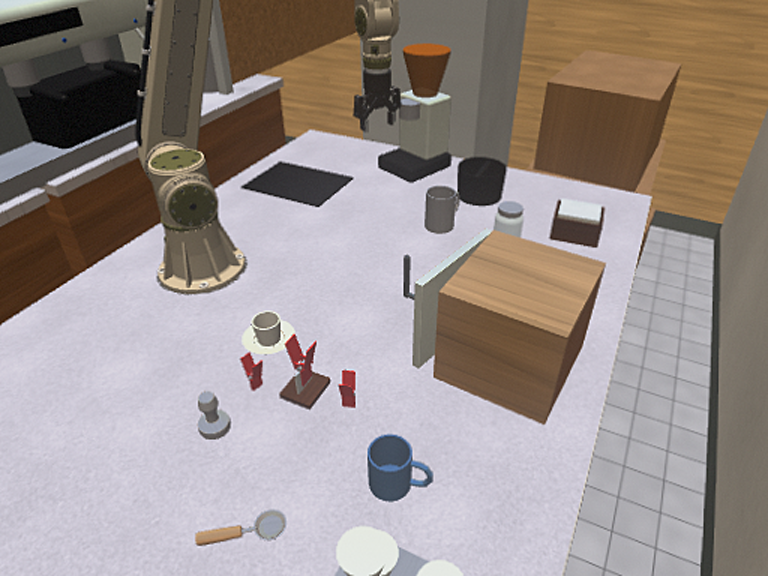

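View pics/top0.png

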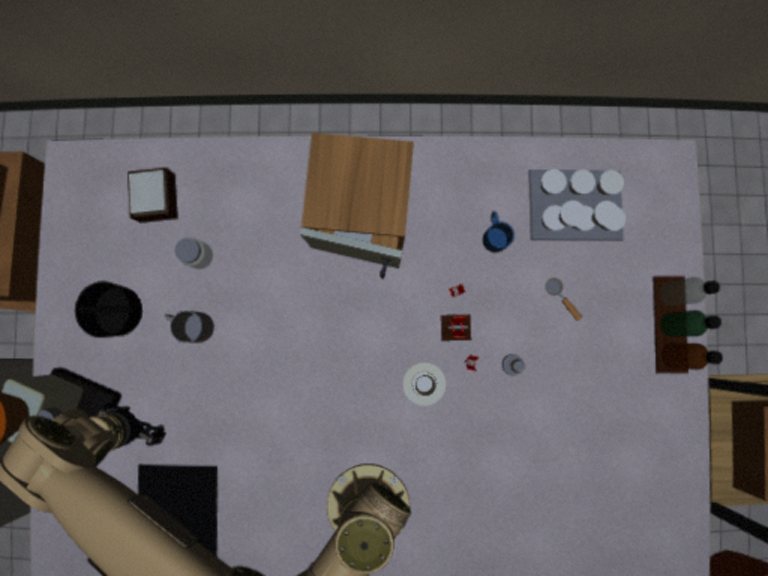

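View pics/wrist0.png

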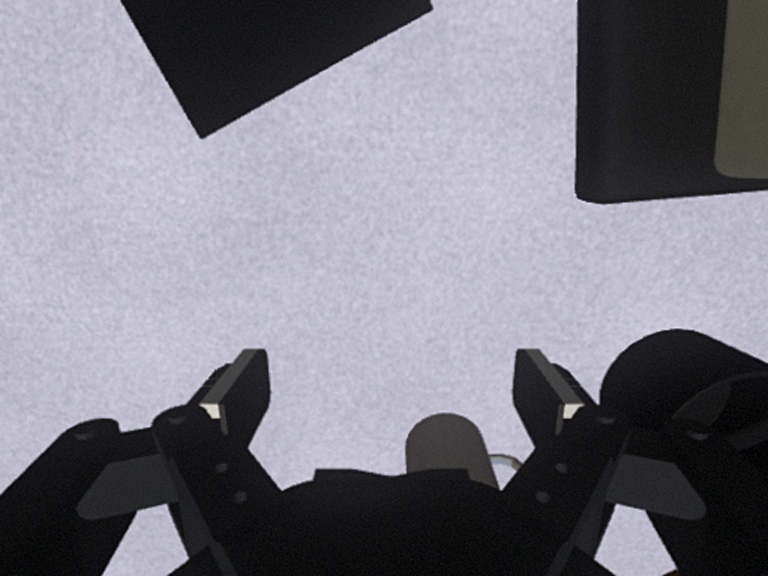

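```bash
cat >> h.py <<'E'
def cloud(p):
    v,u=np.mgrid[0:384,0:512]; uv=np.c_[u.ravel(),v.ravel()].astype(float)
    z=p['z_map'].ravel(); ok=z>0
    return world(p,uv[ok],z[ok]),p['image'].reshape(-1,3)[ok],uv[ok]
E
python3 - <<'E'
from h import *
np.set_printoptions(precision=4,suppress=True)
for n in ['top','scene']:
    p=shot(n)
    W,C,uv=cloud(p);C=C.astype(int)
    box=(W[:,0]>.5)&(W[:,0]<1.1)&(abs(W[:,1])<.3)&(W[:,2]>.207)&(W[:,2]<.235)
    wood=box&(C[:,0]-C[:,2]>35); white=box&(C[:,0]-C[:,2]<20)&(C.sum(1)>250)
    for nm,m in [('roof',wood),('door',white)]:
        r=cv2.minAreaRect(W[m][:,:2].astype(np.float32)); print(n,nm,m.sum(),r,cv2.boxPoints(r).tolist(),np.median(W[m][:,2]))
    red=(C[:,0]>1.8*C[:,1])&(C[:,0]>90)&(W[:,0]<.8)&(W[:,1]<0)&(W[:,2]<.2)
    for i in np.where(red)[0][::max(1,red.sum()//60)]: print(uv[i],W[i])
E
python3 - <<'E'
import cv2
for n in ['top','scene']:
    im=cv2.imread('pics/%s0.png'%n)
    c=im[200:400,290:530] if n=='top' else im[220:440,220:460]
    cv2.imwrite('pics/%s0c.png'%n,cv2.resize(c,None,fx=2.5,fy=2.5,interpolation=cv2.INTER_CUBIC))
E
```

```text
top roof 4290 ((0.8209608793258667, 0.02379681169986725), (0.2472628951072693, 0.23577962815761566), 84.78459167480469) [[0.6923210024833679, -0.0886065661907196], [0.9271244406700134, -0.11003902554512024], [0.9496007561683655, 0.1362001895904541], [0.71479731798172, 0.15763264894485474]] 0.22191631607428752
top door 370 ((0.7341315150260925, 0.08842012286186218), (0.35234975814819336, 0.1577291488647461), 40.382991790771484) [[0.5488378405570984, 0.034351080656051636], [0.6510295271873474, -0.085796058177948], [0.9194251894950867, 0.14248916506767273], [0.8172335028648376, 0.26263630390167236]] 0.21981062633872495
[308. 190.] [ 0.5878 -0.2452  0.0771]
[304. 191.] [ 0.5872 -0.2341  0.0392]
[308. 191.] [ 0.5836 -0.2447  0.0806]
[301. 192.] [ 0.5844 -0.2238  0.0241]
[299. 193.] [ 0.5824 -0.2184 -0.0011]
[300. 193.] [ 0.5763 -0.2141  0.0729]
[309. 193.] [ 0.5758 -0.2487  0.0796]
[300. 194.] [ 0.5712 -0.2124  0.0875]
[300. 195.] [ 0.5682 -0.2137  0.0757]
[305. 195.] [ 0.5703 -0.2369  0.048 ]
[302. 197.] [ 0.5621 -0.2245  0.0509]
[303. 211.] [ 0.5036 -0.2189  0.1257]
[304. 211.] [ 0.5037
[... 3552 characters left out ...]
-0.2732  0.0152]
[232. 254.] [ 0.5688 -0.2232  0.0529]
[172. 255.] [ 0.3901 -0.275   0.0131]
[232. 255.] [ 0.5712 -0.2273  0.054 ]
[173. 256.] [ 0.3859 -0.2678 -0.0003]
[234. 256.] [ 0.5762 -0.225   0.0499]
[232. 257.] [ 0.5866 -0.2521  0.0773]
[228. 258.] [ 0.5728 -0.2512  0.0657]
[227. 259.] [ 0.5688 -0.2505  0.0591]
[227. 260.] [ 0.5692 -0.2517  0.0563]
[228. 261.] [ 0.5702 -0.2484  0.0495]
[229. 262.] [ 0.5727 -0.2477  0.0458]
[232. 263.] [ 0.5783 -0.2413  0.038 ]
[235. 264.] [ 0.5868 -0.2394  0.0363]
[236. 265.] [ 0.5836 -0.2293  0.0202]
[228. 267.] [ 0.5644 -0.2423  0.0152]
[229. 268.] [ 0.5664 -0.2405  0.0101]
[231. 269.] [ 0.5719 -0.2389  0.0069]
[234. 270.] [ 0.5803 -0.2364  0.0043]
```

View pics/top0c.png

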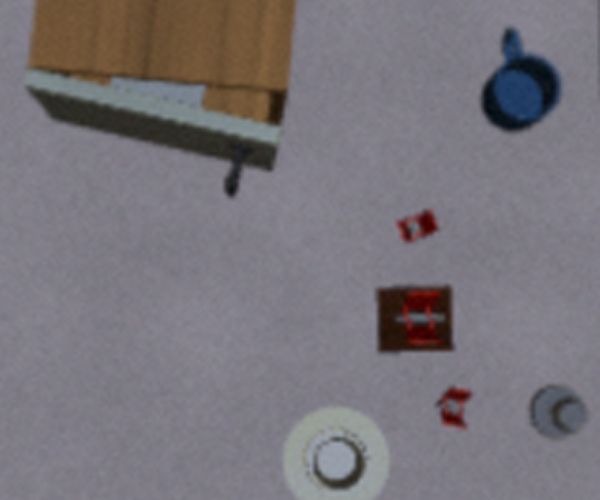

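View pics/scene0c.png

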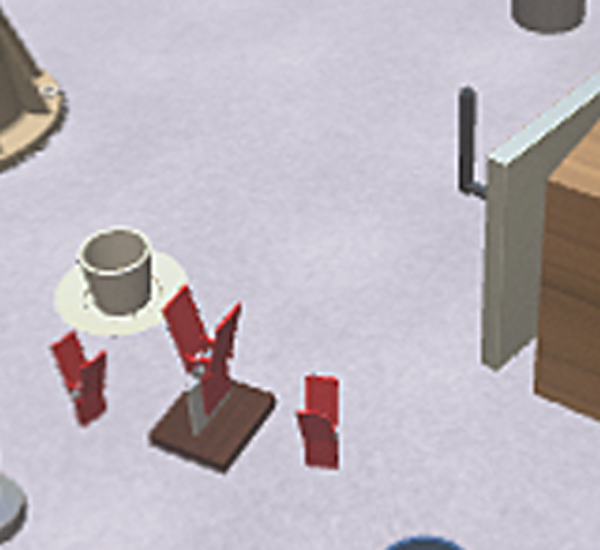

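Run:
```python
from h import *
np.set_printoptions(precision=4,suppress=True)
for n in ['top','scene']:
    p=shot(n)
    W,C,uv=cloud(p);C=C.astype(int)
    m=(W[:,0]>.5)&(W[:,0]<.72)&(W[:,1]>-.2)&(W[:,1]<.2)&(C.max(1)<90)&(W[:,2]>.12)
    print(n,'handle',m.sum());
    for i in np.where(m)[0][::max(1,m.sum()//40)]: print(uv[i],W[i],C[i])
    m=(W[:,0]>.5)&(W[:,0]<.76)&(W[:,1]>-.2)&(W[:,1]<.2)&(C[:,0]-C[:,2]<20)&(C.min(1)>90)&(abs(W[:,2]-.218)<.012)
    print('door',m.sum(),W[m][:,2].mean());
    r=cv2.minAreaRect(W[m][:,:2].astype(np.float32)); print(r,cv2.boxPoints(r).tolist())
```

```text
top handle 354
[203. 151.] [0.7162 0.1506 0.2133] [82 68 50]
[214. 152.] [0.7105 0.1095 0.2241] [85 63 39]
[223. 153.] [0.7094 0.0784 0.2104] [89 74 60]
[230. 154.] [0.7068 0.0535 0.2049] [83 78 75]
[238. 154.] [0.7045 0.0239 0.217 ] [87 68 48]
[248. 155.] [ 0.6996 -0.0122  0.2243] [87 65 44]
[257. 156.] [ 0.6971 -0.0444  0.2182] [79 58 37]
[205. 157.] [0.6932 0.1422 0.2194] [81 88 84]
[203. 158.] [0.696  0.1545 0.1824] [51 52 47]
[267. 158.] [ 0.6942 -0.0809  0.194 ] [45 28 15]
[208. 159.] [0.6927 0.1363 0.18  ] [43 45 37]
[267. 159.] [ 0.6938 -0.0814  0.1748] [42 29 16]
[209. 160.] [0.6926 0.1352 0.1582] [41 39 30]
[217. 160.] [0.6838 0.0998 0.2106] [68 73 71]
[210. 161.] [0.6909 0.1329 0.1459] [41 41 30]
[218. 161.] [0.6828 0.0977 0.1946] [55 53 47]
[268. 161.] [ 0.6928 -0.0863  0.1357] [46 32 28]
[218. 162.] [0.6845 0.1011 0.1614] [47 46 39]
[226. 162.] [0.6764 0.0672 0.2111] [76 81 77]
[223. 163.] [0.6798 0.0818 0.1675] [48 45 40]
[231. 163.] [0.6706 0.0482 0.2248] [83 89 83]
[227. 164.] [0.6752 0.0665 0.1727] [45 44 37]
[235. 164.] [0.6676 0.0341 0.221 ] [82 88 83]
[230. 165.] 
[... 3723 characters left out ...]
41]
[271. 195.] [ 0.6045 -0.041   0.1499] [64 62 65]
[269. 196.] [ 0.6001 -0.0455  0.1477] [40 38 37]
[271. 196.] [ 0.6072 -0.0468  0.1511] [85 82 83]
[271. 197.] [ 0.6065 -0.0451  0.1459] [51 48 49]
[273. 197.] [ 0.6131 -0.0453  0.1483] [80 77 76]
[273. 198.] [ 0.6131 -0.045   0.1443] [71 68 68]
[275. 198.] [ 0.6219 -0.0506  0.1513] [77 74 75]
[297. 224.] [ 0.7123 -0.0985  0.1233] [89 70 56]
door 381 0.21555645406870447
((0.6565136909484863, 0.03795464336872101), (0.24984098970890045, 0.060640379786491394), 76.25981140136719) [[0.5973901152610779, -0.076189324259758], [0.656295120716095, -0.09059260785579681], [0.7156372666358948, 0.1520986109972], [0.6567322611808777, 0.16650189459323883]]
```

```bash
cat >> h.py <<'E'
def go(pos,yaw_y=None):
    t,M=tool(); d=M.T@(np.array(pos)-t)*1000
    if yaw_y is not None:
        y=np.array([np.cos(yaw_y),np.sin(yaw_y),0]);z=np.array([0,0,-1.]);T=np.c_[np.cross(y,z),y,z]
        rv=np.degrees(R.from_matrix(M.T@T).as_rotvec())
    else: rv=np.zeros(3)
    print('xyz',np.round(d,1),'rv',np.round(rv,1)); return d,rv
H=np.array([.711,.157]);YAW=-.091
def handle(th): f=-YAW+.285+th; return H+.224*np.array([-np.sin(f),-np.cos(f)])
def card(th):
    f=-YAW+th; return H+.110*np.array([-np.sin(f),-np.cos(f)])+.055*np.array([np.cos(f),-np.sin(f)])
E
python3 - <<'E'
from h import *
print(handle(.12),handle(.14),handle(1.5))
go([.257,.514,.32]);go([.605,-.04,.32],1.34);go([.605,-.04,.186],1.34)
E
```

```text
[ 0.60439585 -0.04000649] [ 0.6004773  -0.03783514] [0.49735199 0.22430919]
xyz [  0.1  -0.4 -88.7] rv [0. 0. 0.]
xyz [-559.  -340.1  -88.7] rv [  0.    0.  -13.4]
xyz [-559.  -340.2   45.3] rv [  0.    0.  -13.4]
```

>>> arm_command(motion=[{"x": -30,"y": -18,"z": -50,"hand": -1},{"x": -75,"y": -45,"z": -89,"rz": -5,"hand": -1},{"x": -559,"y": -340,"z": -89,"rz": -13.4,"hand": -1},{"x": -559,"y": -340,"z": -89,"rz": -13.4,"hand": -1},{"x": -559,"y": -340,"z": -89,"rz": -13.4,"hand": -1},{"x": -559,"y": -340,"z": -89,"rz": -13.4,"hand": -1},{"x": -559,"y": -340,"z": -89,"rz": -13.4,"hand": -1},{"x": -559,"y": -340,"z": -89,"rz": -13.4,"hand": -1},{"x": -559,"y": -340,"z": -89,"rz": -13.4,"hand": -1},{"x": -559,"y": -340,"z": -89,"rz": -13.4,"hand": -1}])

```text
invalid input at $.motion[0]: expected keys x, y, z, rx, ry, rz, hand
```

Run:
```python
from h import *
shot('wrist','w1')
print(tool()[0],get_state()['clock']);go([.605,-.04,.32],1.34);go([.605,-.04,.186],1.34)
```

```text
[0.25725778 0.51428434 0.23134593] 1.7
xyz [-559.  -340.2  -88.7] rv [  0.    0.  -13.3]
xyz [-559.  -340.2   45.3] rv [  0.    0.  -13.3]
```

View pics/w1.png

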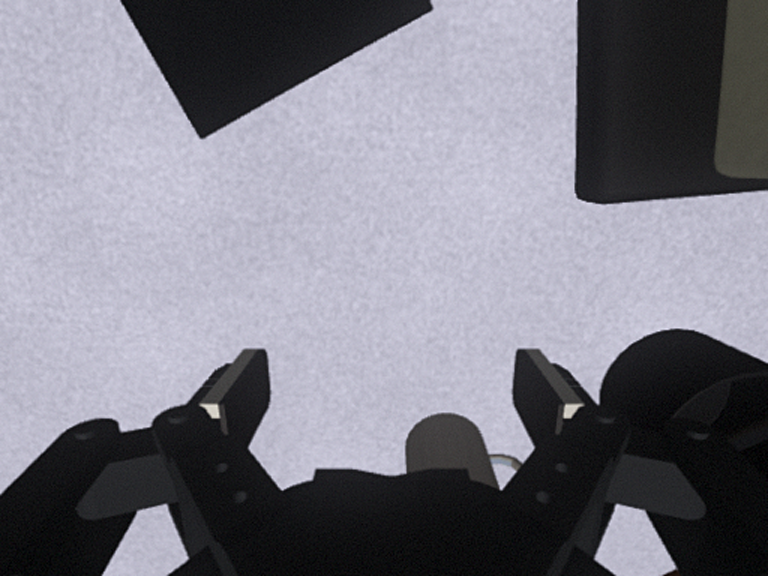

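All keys are needed in every row; the picture is unchanged from the start, since the move was refused.

>>> arm_command(motion=[{"x": -30,"y": -18,"z": -50,"rx": 0,"ry": 0,"rz": 0,"hand": -1},{"x": -75,"y": -45,"z": -89,"rx": 0,"ry": 0,"rz": -5,"hand": -1},{"x": -559,"y": -340,"z": -89,"rx": 0,"ry": 0,"rz": -13.4,"hand": -1},{"x": -559,"y": -340,"z": -89,"rx": 0,"ry": 0,"rz": -13.4,"hand": -1},{"x": -559,"y": -340,"z": -89,"rx": 0,"ry": 0,"rz": -13.4,"hand": -1},{"x": -559,"y": -340,"z": -89,"rx": 0,"ry": 0,"rz": -13.4,"hand": -1},{"x": -559,"y": -340,"z": -89,"rx": 0,"ry": 0,"rz": -13.4,"hand": -1},{"x": -559,"y": -340,"z": -89,"rx": 0,"ry": 0,"rz": -13.4,"hand": -1},{"x": -559,"y": -340,"z": -89,"rx": 0,"ry": 0,"rz": -13.4,"hand": -1},{"x": -559,"y": -340,"z": -89,"rx": 0,"ry": 0,"rz": -13.4,"hand": -1}])

```text
clock: 2.95
tcp_pos: [0.5693, 0.0168, 0.3203]
orientation: [0.0, 0.115, 0.993, 0.0]
wrist_force: [0.8, 0.8, 0.6]
finger_gap: 0.0856
```

Run:
```python
from h import *
shot('wrist','w2')
print(tool()[0],get_state()['clock']);go([.605,-.04,.32],1.34);go([.605,-.04,.186],1.34)
```

```text
[0.57303112 0.01023983 0.31877212] 3.0
xyz [-42.8 -41.4  -1. ] rv [-0.2  0.2 -0.3]
xyz [-42.4 -40.9 133. ] rv [-0.2  0.2 -0.3]
```

View pics/w2.png

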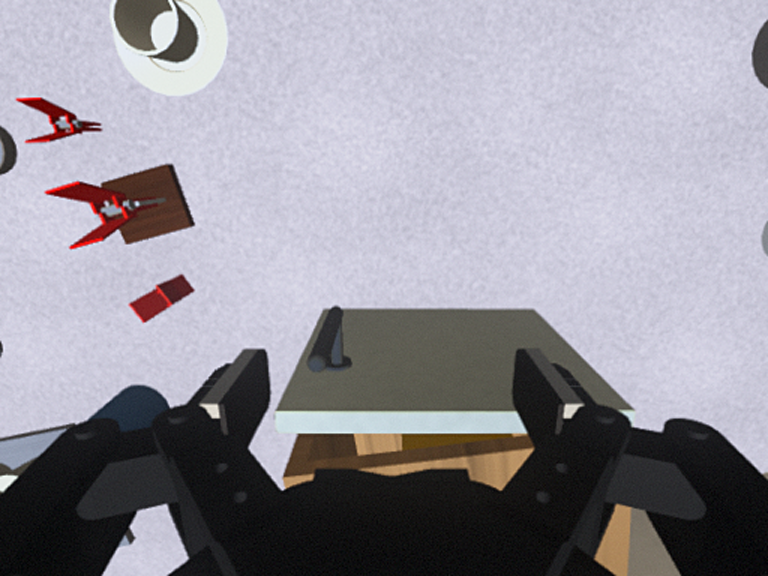

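>>> arm_command(motion=[{"x": -25,"y": -25,"z": 0,"rx": 0,"ry": 0,"rz": 0,"hand": -1},{"x": -25,"y": -25,"z": 0,"rx": 0,"ry": 0,"rz": 0,"hand": -1},{"x": -25,"y": -25,"z": 0,"rx": 0,"ry": 0,"rz": 0,"hand": -1}])

```text
clock: 3.38
tcp_pos: [0.5867, -0.0109, 0.3199]
orientation: [-0.0, 0.115, 0.993, 0.0]
wrist_force: [0.5, -0.1, 0.5]
finger_gap: 0.0851
```

Run:
```python
from h import *
p=shot('wrist','w3')
print(tool()[0],get_state()['clock']);go([.605,-.04,.32],1.34);go([.605,-.04,.186],1.34)
W,C,uv=cloud(p);C=C.astype(int)
m=(W[:,2]>.16)&(W[:,2]<.25)&(W[:,0]<.66)&(C.max(1)<100)&(uv[:,1]<300)&(abs(W[:,1]+.04)<.06)&(W[:,0]>.55)
for z in [.17,.19,.21,.23,.24]:
    k=m&(abs(W[:,2]-z)<.008)
    if k.any(): print(z,k.sum(),np.median(W[k],0))
```

```text
[ 0.58654927 -0.01050752  0.32021082] 3.425
xyz [-24.7 -24.5   0.2] rv [ 0.  -0.   0.1]
xyz [-24.7 -24.6 134.2] rv [ 0.  -0.   0.1]
0.17 342 [ 0.65174544 -0.021243    0.17062519]
0.19 449 [ 0.65139888 -0.02468013  0.19062115]
0.21 483 [ 0.65110266 -0.02487731  0.20917315]
0.23 166 [ 0.59874533 -0.03646946  0.23513356]
0.24 140 [ 0.60040293 -0.03711859  0.23676235]
```

View pics/w3.png

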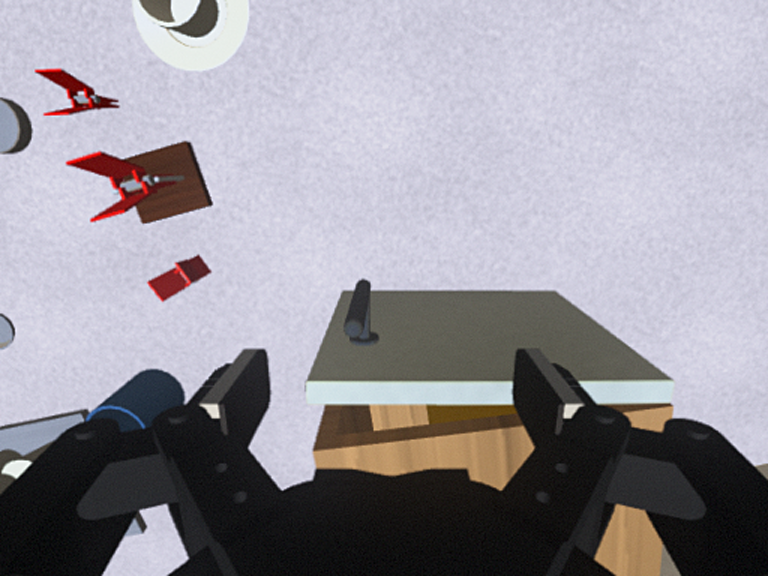

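>>> arm_command(motion=[{"x": -22.5,"y": -24,"z": 10,"rx": 0,"ry": 0,"rz": 0,"hand": -1},{"x": -22.5,"y": -24,"z": 60,"rx": 0,"ry": 0,"rz": 0,"hand": -1},{"x": -22.5,"y": -24,"z": 105,"rx": 0,"ry": 0,"rz": 0,"hand": -1},{"x": -22.5,"y": -24,"z": 134,"rx": 0,"ry": 0,"rz": 0,"hand": -1},{"x": -22.5,"y": -24,"z": 134,"rx": 0,"ry": 0,"rz": 0,"hand": -1}])

```text
clock: 4.05
tcp_pos: [0.6013, -0.0382, 0.1841]
orientation: [-0.002, 0.114, 0.993, 0.0]
wrist_force: [0.7, 0.5, 0.7]
finger_gap: 0.0853
```

Run:
```python
from h import *
p=shot('wrist','w4');p=shot('scene','s4')
print(tool()[0],get_state()['wrist_force'])
```

```text
[ 0.60369128 -0.03897881  0.18745319] [-0.27935096  0.2466905   0.37322409]
```

View pics/w4.png

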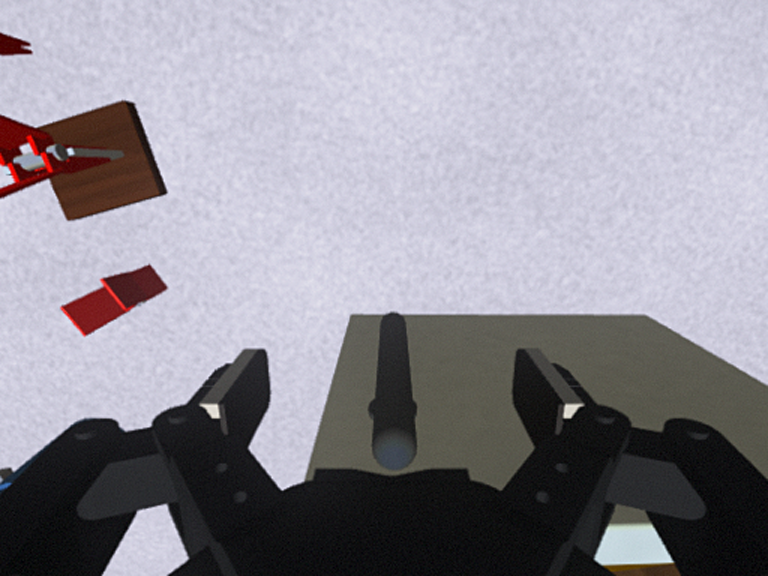

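View pics/s4.png

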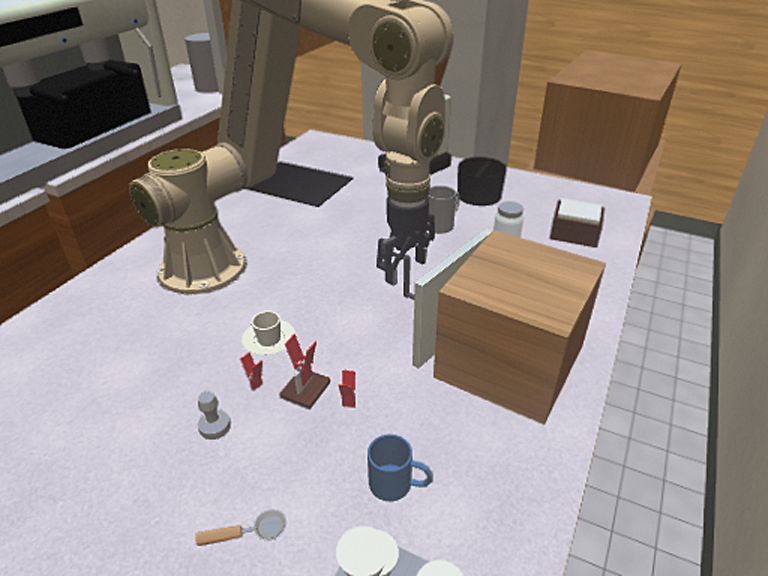

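>>> arm_command(force=20, motion=[{"x": 0,"y": 0,"z": 0,"rx": 0,"ry": 0,"rz": 0,"hand": 1},{"x": 0,"y": 0,"z": 0,"rx": 0,"ry": 0,"rz": 0,"hand": 1},{"x": 0,"y": 0,"z": 0,"rx": 0,"ry": 0,"rz": 0,"hand": 1},{"x": 0,"y": 0,"z": 0,"rx": 0,"ry": 0,"rz": 0,"hand": 1},{"x": 0,"y": 0,"z": 0,"rx": 0,"ry": 0,"rz": 0,"hand": 1}])

```text
clock: 4.78
tcp_pos: [0.6046, -0.0383, 0.1865]
orientation: [0.001, 0.114, 0.993, 0.002]
wrist_force: [2.4, 5.8, 1.0]
finger_gap: 0.0114
```

Run:
```python
from h import *
np.set_printoptions(precision=4,suppress=True)
p=shot('wrist','w5')
t,M=tool();print(t,get_state()['wrist_force'],get_state()['finger_gap'])
yaw0=np.arctan2(M[1,1],M[0,1]);print(yaw0)
rel=t[:2]-H; r=np.hypot(*rel);print('r',r,'theta',np.arctan2(-rel[0],-rel[1])-.376)
for k in range(1,21):
    a=-.07*k
    c,s=np.cos(a),np.sin(a)
    tgt=H+np.array([[c,-s],[s,c]])@rel
    d=M.T@np.r_[tgt-t[:2],0]*1000
    print(k,np.round(d,1),round(np.degrees(-a),1),tgt)
```

```text
[ 0.6046 -0.0383  0.1865] [2.672  5.2831 1.1289] 0.011604583960641393
1.341920434052799
r 0.22243788113475463 theta 0.12298369479006893
1 [14.8  4.7 -0. ] 4.0 [ 0.5912 -0.0304]
2 [29.3 10.4 -0. ] 8.0 [ 0.5783 -0.0216]
3 [43.4 17.1 -0. ] 12.0 [ 0.5662 -0.0118]
4 [56.9 24.8 -0. ] 16.0 [ 0.5547 -0.0013]
5 [69.9 33.3 -0. ] 20.1 [0.544 0.01 ]
6 [82.3 42.8  0. ] 24.1 [0.5342 0.0221]
7 [93.9 53.2  0. ] 28.1 [0.5252 0.0348]
8 [104.8  64.3   0. ] 32.1 [0.5171 0.0481]
9 [114.9  76.1   0.1] 36.1 [0.5099 0.0619]
10 [124.1  88.6   0.1] 40.1 [0.5038 0.0762]
11 [132.5 101.8   0.1] 44.1 [0.4986 0.0909]
12 [139.9 115.5   0.1] 48.1 [0.4945 0.1059]
13 [146.3 129.7   0.2] 52.1 [0.4915 0.1212]
14 [151.7 144.3   0.2] 56.1 [0.4895 0.1366]
15 [156.1 159.2   0.3] 60.2 [0.4886 0.1521]
16 [159.5 174.4   0.3] 64.2 [0.4888 0.1677]
17 [161.7 189.8   0.4] 68.2 [0.4901 0.1832]
18 [162.9 205.3   0.4] 72.2 [0.4925 0.1986]
19 [163.  220.9   0.5] 76.2 [0.4959 0.2138]
20 [162.  236.4   0.5] 80.2 [0.5004 0.2287]
```

View pics/w5.png

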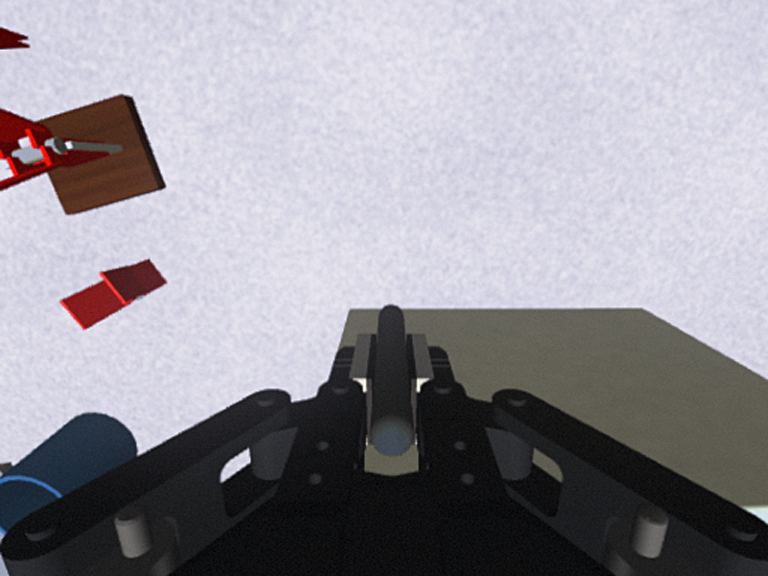

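>>> arm_command(motion=[{"x": 7.4,"y": 2.2,"z": 0,"rx": 0,"ry": 0,"rz": 2,"hand": 1},{"x": 22,"y": 7.5,"z": 0,"rx": 0,"ry": 0,"rz": 6,"hand": 1},{"x": 36.5,"y": 13.6,"z": 0,"rx": 0,"ry": 0,"rz": 10,"hand": 1},{"x": 50,"y": 21,"z": 0,"rx": 0,"ry": 0,"rz": 14,"hand": 1},{"x": 63.5,"y": 29,"z": 0,"rx": 0,"ry": 0,"rz": 18,"hand": 1},{"x": 76.2,"y": 38,"z": 0,"rx": 0,"ry": 0,"rz": 22,"hand": 1},{"x": 88.2,"y": 48,"z": 0,"rx": 0,"ry": 0,"rz": 26,"hand": 1},{"x": 99.5,"y": 58.7,"z": 0,"rx": 0,"ry": 0,"rz": 30,"hand": 1},{"x": 109.9,"y": 70.2,"z": 0,"rx": 0,"ry": 0,"rz": 34,"hand": 1},{"x": 115,"y": 76,"z": 0,"rx": 0,"ry": 0,"rz": 36,"hand": 1}])

```text
clock: 6.08
tcp_pos: [0.5115, 0.0617, 0.1865]
orientation: [0.002, 0.416, 0.909, 0.002]
wrist_force: [9.7, 2.8, -5.2]
finger_gap: 0.0112
```

Run:
```python
from h import *
np.set_printoptions(precision=4,suppress=True)
p=shot('wrist','w6')
t,M=tool();s=get_state();print(t,s['wrist_force'],s['finger_gap'],s['joint_pos'])
rel=t[:2]-H; r=np.hypot(*rel);th=np.arctan2(-rel[0],-rel[1])-.376;print('r',r,'theta',th)
for k in range(1,12):
    a=-.07*k
    c,s=np.cos(a),np.sin(a)
    tgt=H+np.array([[c,-s],[s,c]])@rel
    d=M.T@np.r_[tgt-t[:2],0]*1000
    print(k,np.round(d,1),round(np.degrees(-a),1),tgt,th-a)
```

```text
[0.5112 0.0624 0.1865] [ 7.7994  5.2795 -4.4049] 0.011464581615046647 [-0.0362  0.2112 -0.2006  1.1535  0.003   0.8229]
r 0.22103245355908974 theta 0.7526325944071591
1 [14.8  4.6  0. ] 4.0 [0.5051 0.0766] 0.8226325944071591
2 [29.2 10.3  0. ] 8.0 [0.5    0.0912] 0.8926325944071591
3 [43.1 17.   0. ] 12.0 [0.4959 0.1061] 0.9626325944071592
4 [56.6 24.6  0.1] 16.0 [0.4929 0.1213] 1.032632594407159
5 [69.5 33.1  0.1] 20.1 [0.4909 0.1367] 1.102632594407159
6 [81.8 42.5  0.1] 24.1 [0.49   0.1521] 1.1726325944071592
7 [93.3 52.8  0.2] 28.1 [0.4902 0.1676] 1.2426325944071592
8 [104.2  63.8   0.2] 32.1 [0.4915 0.183 ] 1.3126325944071593
9 [114.2  75.6   0.3] 36.1 [0.4939 0.1983] 1.3826325944071591
10 [123.4  88.    0.3] 40.1 [0.4973 0.2134] 1.4526325944071592
11 [131.7 101.1   0.4] 44.1 [0.5017 0.2282] 1.5226325944071593
```

View pics/w6.png

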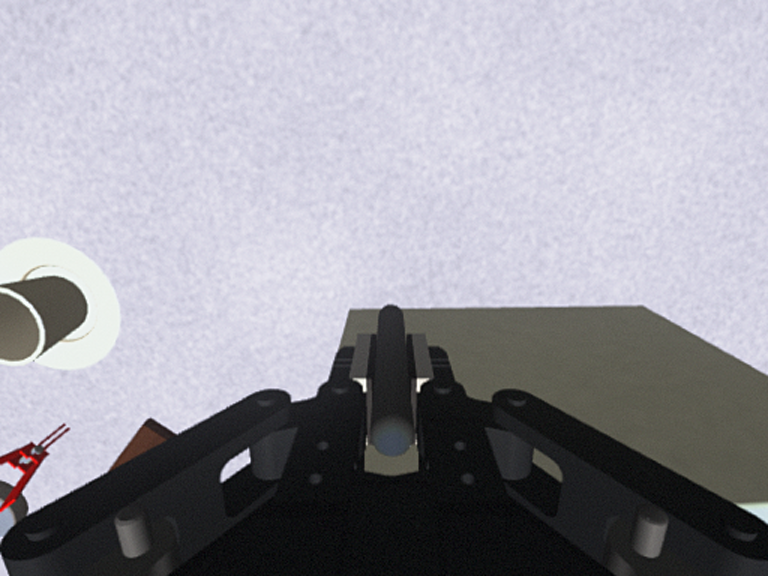

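>>> arm_command(motion=[{"x": 7.4,"y": 2.2,"z": 0,"rx": 0,"ry": 0,"rz": 2,"hand": 1},{"x": 22,"y": 7.5,"z": 0,"rx": 0,"ry": 0,"rz": 6,"hand": 1},{"x": 36.3,"y": 13.6,"z": 0,"rx": 0,"ry": 0,"rz": 10,"hand": 1},{"x": 50,"y": 21,"z": 0,"rx": 0,"ry": 0,"rz": 14,"hand": 1},{"x": 63.2,"y": 29,"z": 0,"rx": 0,"ry": 0,"rz": 18,"hand": 1},{"x": 81.8,"y": 42.5,"z": 0,"rx": 0,"ry": 0,"rz": 24,"hand": 1},{"x": 93.3,"y": 52.8,"z": 0,"rx": 0,"ry": 0,"rz": 28,"hand": 1},{"x": 104.2,"y": 63.8,"z": 0,"rx": 0,"ry": 0,"rz": 32,"hand": 1},{"x": 119,"y": 82,"z": 0,"rx": 0,"ry": 0,"rz": 38,"hand": 1},{"x": 127.7,"y": 95,"z": 0,"rx": 0,"ry": 0,"rz": 42,"hand": 1}])

```text
clock: 7.38
tcp_pos: [0.4992, 0.2195, 0.1865]
orientation: [0.002, 0.715, 0.699, 0.001]
wrist_force: [5.3, -2.1, -0.5]
finger_gap: 0.0116
```

>>> arm_command(motion=[{"x": 0,"y": 0,"z": 0,"rx": 0,"ry": 0,"rz": 0,"hand": 1},{"x": 0,"y": 0,"z": 0,"rx": 0,"ry": 0,"rz": 0,"hand": -1},{"x": 0,"y": 0,"z": 0,"rx": 0,"ry": 0,"rz": 0,"hand": -1},{"x": 0,"y": 0,"z": 0,"rx": 0,"ry": 0,"rz": 0,"hand": -1},{"x": 0,"y": 0,"z": 0,"rx": 0,"ry": 0,"rz": 0,"hand": -1},{"x": 0,"y": 0,"z": -15,"rx": 0,"ry": 0,"rz": 0,"hand": -1},{"x": 0,"y": 0,"z": -70,"rx": 0,"ry": 0,"rz": 0,"hand": -1},{"x": 0,"y": 0,"z": -120,"rx": 0,"ry": 0,"rz": 0,"hand": -1},{"x": 0,"y": 0,"z": -120,"rx": 0,"ry": 0,"rz": 0,"hand": -1}])

```text
clock: 8.5
tcp_pos: [0.4993, 0.2197, 0.3118]
orientation: [0.002, 0.714, 0.7, 0.004]
wrist_force: [-0.1, 0.5, 0.9]
finger_gap: 0.0853
```

Run:
```python
from h import *
np.set_printoptions(precision=4,suppress=True)
p=shot('wrist','w7');shot('scene','s7');shot('top','t7')
t,M=tool();s=get_state();print(t,s['wrist_force'],s['finger_gap'],s['joint_pos'],s['clock'])
```

```text
[0.497  0.2191 0.306 ] [-0.5176  0.0362  0.1867] 0.08535304904255102 [0.2673 0.2418 0.1313 1.4603 0.0001 1.8586] 8.65
```

View pics/s7.png

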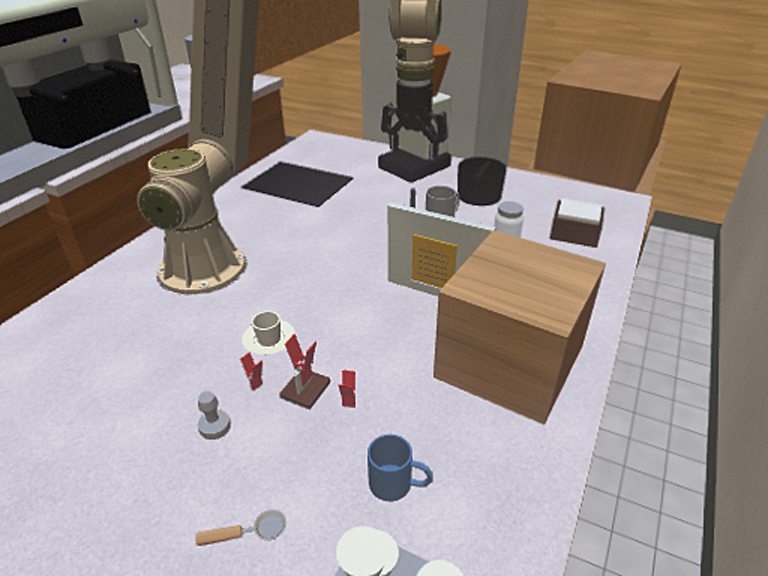

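View pics/t7.png

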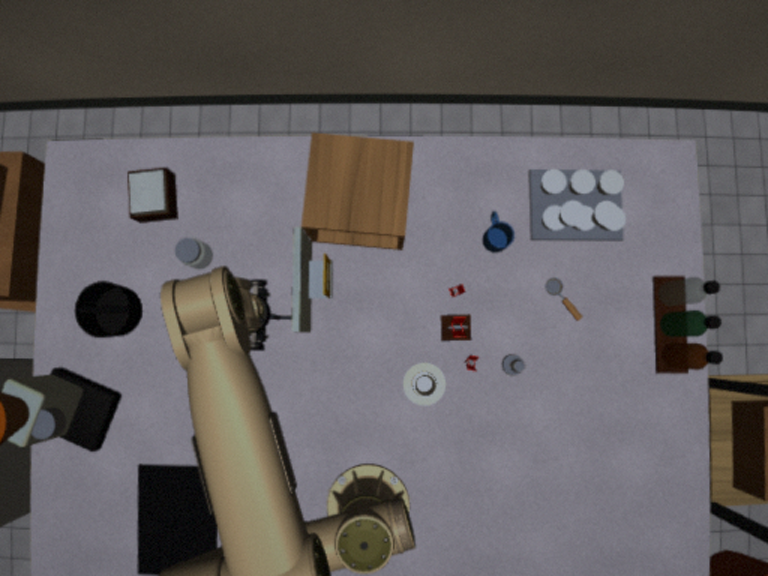

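View pics/w7.png

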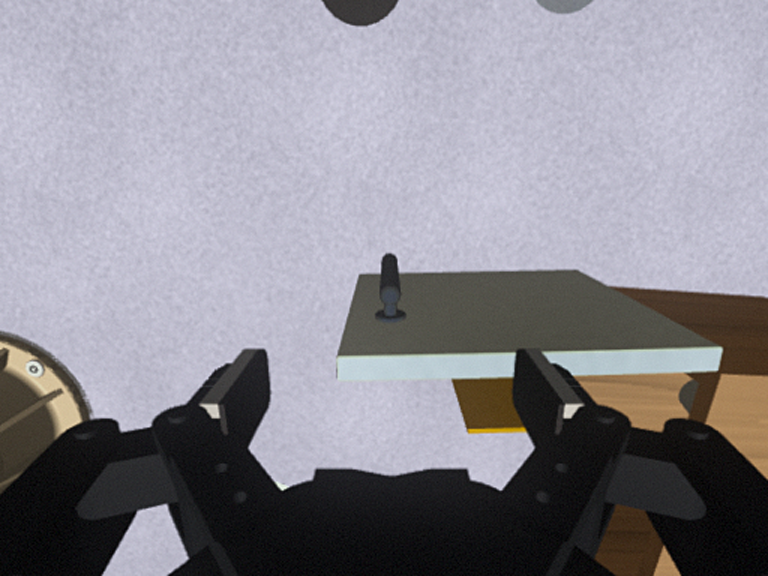

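Run:
```python
from h import *
np.set_printoptions(precision=4,suppress=True)
print(card(1.45),card(1.5))
for n in ['top','scene']:
    p=shot(n); print(n,np.linalg.norm(1), -R.from_rotvec(np.ravel(p['rvec'])).as_matrix().T@np.ravel(p['tvec']))
    W,C,uv=cloud(p);C=C.astype(int)
    m=(W[:,0]>.5)&(W[:,0]<.72)&(W[:,1]>0.02)&(W[:,1]<.16)&(C[:,0]-C[:,2]>70)&(W[:,2]>.08)&(W[:,2]<.21)
    print('card',m.sum(),W[m].min(0),W[m].max(0))
    q=W[m]; pf=np.polyfit(q[:,0],q[:,1],1); print('y at .6',np.polyval(pf,.6),'slope',pf[0])
    e=q[q[:,2]>.185]
    if len(e): print('top edge',len(e),e.mean(0),e.min(0),e.max(0))
    m=(W[:,0]>.45)&(W[:,0]<.72)&(W[:,1]>0.1)&(W[:,1]<.22)&(C[:,0]-C[:,2]<20)&(C.min(1)>90)&(abs(W[:,2]-.218)<.008)
    r=cv2.minAreaRect(W[m][:,:2].astype(np.float32)); print('door',r,cv2.boxPoints(r).tolist())
    # stand
    m=(abs(W[:,0]-.48)<.08)&(abs(W[:,1]+.23)<.08)&(W[:,2]<.025)&(W[:,2]>.007)&(C.max(1)<110)
    r=cv2.minAreaRect(W[m][:,:2].astype(np.float32)); print('stand',m.sum(),r,cv2.boxPoints(r).tolist())
    red=(C[:,0]>1.8*C[:,1])&(C[:,0]>70)&(abs(W[:,0]-.48)<.05)&(abs(W[:,1]+.23)<.05)
    for z0,z1 in [(.118,.14),(.1,.118),(.075,.1)]:
        k=red&(W[:,2]>z0)&(W[:,2]<z1)
        for s in (1,-1):
            kk=k&(s*(W[:,0]-.479)>0)
            if kk.any(): print(z0,s,kk.sum(),W[kk].mean(0),W[kk].min(0),W[kk].max(0))
```

```text
[0.6027 0.0987] [0.5999 0.1042]
top 1.0 [ 0.4525 -0.0423  1.579 ]
card 8 [0.5869 0.1032 0.1925] [0.6122 0.1043 0.202 ]
y at .6 0.1036614478685537 slope 0.014742236297532395
top edge 8 [0.5999 0.1037 0.1982] [0.5869 0.1032 0.1925] [0.6122 0.1043 0.202 ]
door ((0.5915988087654114, 0.1694650799036026), (0.018524251878261566, 0.24789206683635712), 89.86158752441406) [[0.4676307737827301, 0.16050240397453308], [0.7155221104621887, 0.15990355610847473], [0.715566873550415, 0.17842775583267212], [0.46767550706863403, 0.17902660369873047]]
stand 225 ((0.4812994599342346, -0.23430323600769043), (0.06932009011507034, 0.07899930328130722), 0.006037217099219561) [[0.44663524627685547, -0.194807231426239], [0.446643590927124, -0.27380654215812683], [0.5159636735916138, -0.27379924058914185], [0.5159553289413452, -0.19479992985725403]]
0.118 1 15 [ 0.5022 -0.2294  0.1248] [ 0.4998 -0.2457  0.1185] [ 0.5037 -0.2144  0.1317]
0.118 -1 10 [ 0.4554 -0.2302  0.1264] [ 0.4546 -0.2454  0.1199] [ 0.4584 -0.218   0.133 ]
0.1 1 6 [ 0.4978 -0.2289  0.1115] [ 0.4965 -0.2428  0.1062] [ 0.5002 -0.22    0.117 ]
0
[... 902 characters left out ...]
4419445991516, -0.20140255987644196], [0.44208672642707825, -0.2820214033126831], [0.5138784646987915, -0.2802025079727173], [0.5118359327316284, -0.19958367943763733]]
0.118 1 16 [ 0.5003 -0.2336  0.1231] [ 0.4988 -0.2505  0.1193] [ 0.5027 -0.2178  0.126 ]
0.118 -1 25 [ 0.4544 -0.2357  0.1225] [ 0.4517 -0.2504  0.1191] [ 0.4578 -0.2218  0.1272]
0.1 1 6 [ 0.4972 -0.2372  0.1096] [ 0.4945 -0.2503  0.1036] [ 0.4991 -0.2231  0.117 ]
0.1 -1 44 [ 0.4576 -0.236   0.1083] [ 0.4531 -0.251   0.1002] [ 0.4608 -0.221   0.1173]
0.075 1 18 [ 0.4896 -0.2373  0.0849] [ 0.481  -0.2524  0.0752] [ 0.4953 -0.2181  0.0995]
0.075 -1 70 [ 0.4646 -0.2359  0.086 ] [ 0.458  -0.2518  0.0751] [ 0.4785 -0.2206  0.0997]
```

Run:
```python
from h import *
go([.479,-.2325,.30],0);go([.479,-.2325,.2],0)
```

```text
xyz [-451.7   -8.3    5.2] rv [-0.1  0.  -1.2]
xyz [-451.6   -8.1  105.2] rv [-0.1  0.  -1.2]
```

>>> arm_command(motion=[{"x": -60,"y": -1,"z": 0,"rx": 0,"ry": 0,"rz": 0,"hand": -1},{"x": -120,"y": -2,"z": 0,"rx": 0,"ry": 0,"rz": -1.2,"hand": -1},{"x": -180,"y": -3,"z": 0,"rx": 0,"ry": 0,"rz": -1.2,"hand": -1},{"x": -240,"y": -4,"z": 0,"rx": 0,"ry": 0,"rz": -1.2,"hand": -1},{"x": -300,"y": -6,"z": 10,"rx": 0,"ry": 0,"rz": -1.2,"hand": -1},{"x": -355,"y": -7,"z": 30,"rx": 0,"ry": 0,"rz": -1.2,"hand": -1},{"x": -410,"y": -8,"z": 60,"rx": 0,"ry": 0,"rz": -1.2,"hand": -1},{"x": -451,"y": -8,"z": 95,"rx": 0,"ry": 0,"rz": -1.2,"hand": -1},{"x": -451,"y": -8,"z": 105,"rx": 0,"ry": 0,"rz": -1.2,"hand": -1},{"x": -451,"y": -8,"z": 105,"rx": 0,"ry": 0,"rz": -1.2,"hand": -1}])

```text
clock: 10.0
tcp_pos: [0.4788, -0.2307, 0.1995]
orientation: [-0.002, 0.707, 0.707, -0.0]
wrist_force: [-0.7, 0.5, 0.3]
finger_gap: 0.0853
```

Run:
```python
from h import *
np.set_printoptions(precision=4,suppress=True)
p=shot('wrist','w8'); print(tool(),get_state()['clock'])
W,C,uv=cloud(p);C=C.astype(int)
red=(C[:,0]>1.8*C[:,1])&(C[:,0]>70)&(abs(W[:,0]-.48)<.05)&(abs(W[:,1]+.23)<.06)
for z0,z1 in [(.118,.14),(.1,.118),(.075,.1)]:
        k=red&(W[:,2]>z0)&(W[:,2]<z1)
        for s in (1,-1):
            kk=k&(s*(W[:,0]-.479)>0)
            if kk.any(): print(z0,s,kk.sum(),W[kk].mean(0),W[kk].min(0),W[kk].max(0))
```

```text
(array([ 0.4796, -0.2306,  0.2008]), array([[-0.001 ,  1.    , -0.0012],
       [ 1.    ,  0.001 ,  0.0013],
       [ 0.0013, -0.0012, -1.    ]])) 10.05
0.118 1 204 [ 0.4993 -0.2314  0.123 ] [ 0.4971 -0.2475  0.118 ] [ 0.5016 -0.2164  0.126 ]
0.118 -1 211 [ 0.4537 -0.2323  0.123 ] [ 0.4514 -0.2487  0.1181] [ 0.4559 -0.2173  0.1264]
0.1 1 221 [ 0.4952 -0.2311  0.1096] [ 0.4924 -0.2473  0.1   ] [ 0.4982 -0.2166  0.118 ]
0.1 -1 247 [ 0.4578 -0.2318  0.1094] [ 0.4542 -0.2479  0.1001] [ 0.4606 -0.2172  0.118 ]
0.075 1 313 [ 0.4885 -0.2312  0.0867] [ 0.4798 -0.2479  0.0751] [ 0.4941 -0.2167  0.1   ]
0.075 -1 373 [ 0.4659 -0.2325  0.0857] [ 0.4589 -0.2489  0.075 ] [ 0.4788 -0.2172  0.0999]
```

View pics/w8.png

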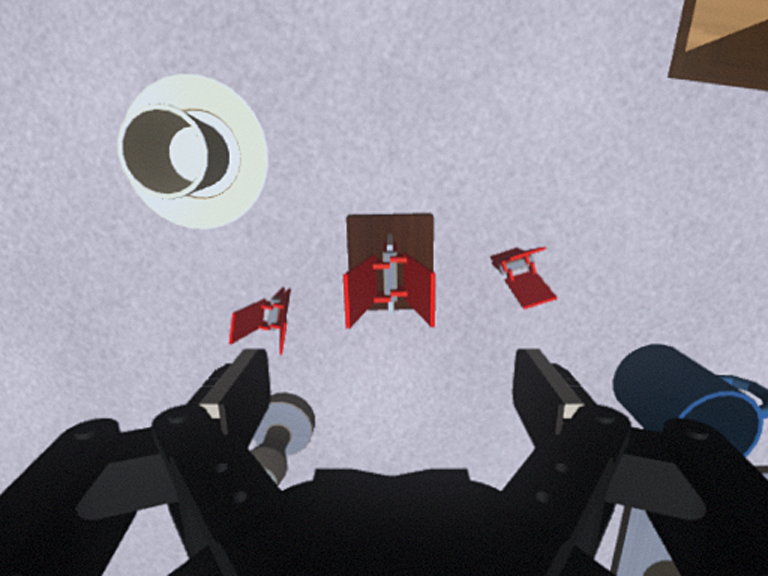

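>>> arm_command(force=20, motion=[{"x": -1,"y": 0,"z": 50,"rx": 0,"ry": 0,"rz": 0,"hand": -1},{"x": -1,"y": 0,"z": 90,"rx": 0,"ry": 0,"rz": 0,"hand": -1},{"x": -1,"y": 0,"z": 105,"rx": 0,"ry": 0,"rz": 0,"hand": -1},{"x": -1,"y": 0,"z": 105,"rx": 0,"ry": 0,"rz": 0,"hand": -1}])

```text
clock: 10.55
tcp_pos: [0.4802, -0.2318, 0.0965]
orientation: [-0.0, 0.706, 0.708, 0.0]
wrist_force: [-0.3, 0.6, 0.4]
finger_gap: 0.0857
```

Run:
```python
from h import *
p=shot('wrist','w9'); print(tool()[0],get_state()['clock'])
```

```text
[ 0.48091312 -0.23245914  0.09742854] 10.6
```

View pics/w9.png

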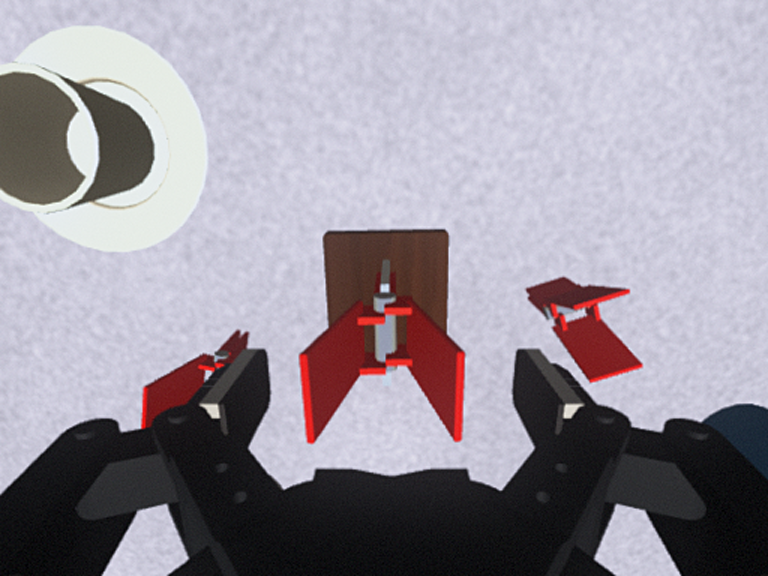

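>>> arm_command(force=20, motion=[{"x": 0,"y": -2,"z": 0,"rx": 0,"ry": 0,"rz": 0,"hand": -1},{"x": 0,"y": -2,"z": 0,"rx": 0,"ry": 0,"rz": 0,"hand": 1},{"x": 0,"y": -2,"z": 0,"rx": 0,"ry": 0,"rz": 0,"hand": 1},{"x": 0,"y": -2,"z": 0,"rx": 0,"ry": 0,"rz": 0,"hand": 1},{"x": 0,"y": -2,"z": 0,"rx": 0,"ry": 0,"rz": 0,"hand": 1},{"x": 0,"y": -2,"z": 0,"rx": 0,"ry": 0,"rz": 0,"hand": 1},{"x": 0,"y": -2,"z": 0,"rx": 0,"ry": 0,"rz": 0,"hand": 1}])

```text
clock: 11.48
tcp_pos: [0.4781, -0.2332, 0.0973]
orientation: [0.001, 0.707, 0.707, -0.0]
wrist_force: [-3.5, 0.7, 8.6]
finger_gap: 0.0213
```

Run:
```python
from h import *
p=shot('wrist','w10');p=shot('scene','s10'); s=get_state();print(tool()[0],s['clock'],s['finger_gap'],s['wrist_force'])
cv2.imwrite('pics/s10c.png',cv2.resize(cv2.cvtColor(p['image'][130:300,140:300],cv2.COLOR_RGB2BGR),None,fx=3.5,fy=3.5,interpolation=cv2.INTER_CUBIC))
```

```text
[ 0.47807065 -0.23315598  0.09734099] 11.575 0.021233550324170104 [-2.27659392  0.39127396  8.76315433]
```

View pics/w10.png

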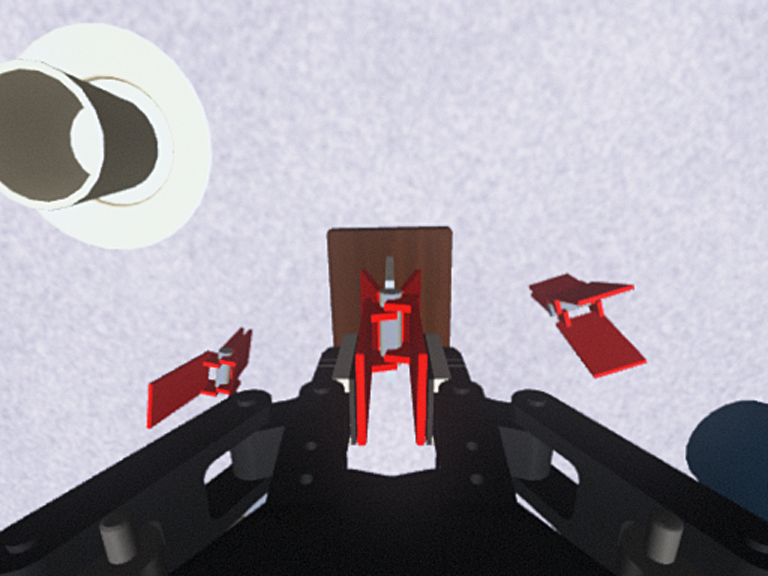

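View pics/s10c.png

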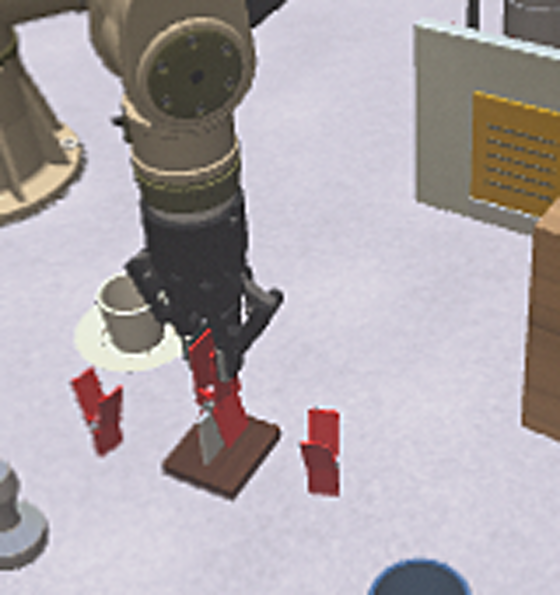

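>>> arm_command(force=30, motion=[{"x": 0,"y": 0,"z": 0,"rx": 0,"ry": 0,"rz": 0,"hand": 1},{"x": 0,"y": 0,"z": -15,"rx": 0,"ry": 0,"rz": 0,"hand": 1},{"x": 0,"y": 0,"z": -35,"rx": 0,"ry": 0,"rz": 0,"hand": 1},{"x": 0,"y": 0,"z": -65,"rx": 0,"ry": 0,"rz": 0,"hand": 1},{"x": 0,"y": 0,"z": -105,"rx": 0,"ry": 0,"rz": 0,"hand": 1},{"x": 0,"y": 0,"z": -150,"rx": 0,"ry": 0,"rz": 0,"hand": 1},{"x": 0,"y": 0,"z": -195,"rx": 0,"ry": 0,"rz": 0,"hand": 1},{"x": 0,"y": 0,"z": -230,"rx": 0,"ry": 0,"rz": 0,"hand": 1},{"x": 0,"y": 0,"z": -245,"rx": 0,"ry": 0,"rz": 0,"hand": 1},{"x": 0,"y": 0,"z": -245,"rx": 0,"ry": 0,"rz": 0,"hand": 1}])

```text
clock: 12.82
tcp_pos: [0.4785, -0.2329, 0.3428]
orientation: [0.001, 0.707, 0.707, 0.0]
wrist_force: [0.6, -0.3, -0.8]
finger_gap: 0.0209
```

Run:
```python
from h import *
np.set_printoptions(precision=4,suppress=True)
q=shot('wrist','w11');p=shot('scene','s11'); s=get_state();t,M=tool();print(t,s['clock'],s['finger_gap'],s['wrist_force'])
cv2.imwrite('pics/s11c.png',cv2.resize(cv2.cvtColor(p['image'][100:300,140:340],cv2.COLOR_RGB2BGR),None,fx=3,fy=3,interpolation=cv2.INTER_CUBIC))
for p in (q,p):
    W,C,uv=cloud(p);C=C.astype(int)
    red=(C[:,0]>1.8*C[:,1])&(C[:,0]>60)&(abs(W[:,0]-t[0])<.05)&(abs(W[:,1]-t[1])<.06)&(W[:,2]>.2)
    X=(W[red]-t)@M
    print(red.sum(),X.min(0),X.max(0))
    for z0 in np.arange(-.04,.09,.01):
        k=(X[:,2]>z0)&(X[:,2]<z0+.01)
        if k.sum()>3: print('z%.2f'%z0,k.sum(),np.percentile(X[k],[3,97],axis=0)[:,:2].ravel())
go([.6,.102,.37],np.pi/2)
```

```text
[ 0.4778 -0.2325  0.3406] 12.925 0.02060014365808377 [ 0.2643 -0.124  -1.37  ]
2858 [-0.0157 -0.0166 -0.0363] [0.0169 0.0155 0.0689]
z-0.04 888 [-0.0141 -0.0108  0.0161  0.01  ]
z-0.03 230 [-0.0094 -0.0106  0.0166  0.0096]
z-0.02 173 [-0.0091 -0.0104  0.0166  0.0094]
z-0.01 143 [-0.0093 -0.0106  0.0166  0.0093]
z0.00 112 [-0.0087 -0.0109  0.016   0.0098]
z0.01 589 [-0.0137 -0.0094  0.0158  0.0084]
z0.02 229 [-0.0118 -0.0089  0.0154  0.0109]
z0.03 204 [-0.0124 -0.0092  0.016   0.0079]
z0.04 96 [-0.0112 -0.0116  0.016   0.0103]
z0.05 97 [ 0.0045 -0.0144  0.0159  0.0133]
z0.06 97 [-0.0048 -0.0165  0.016   0.0155]
403 [-0.0193 -0.0164 -0.0342] [0.0137 0.0156 0.0711]
z-0.04 21 [-0.0175 -0.0118  0.0098  0.0087]
z-0.03 34 [-0.018  -0.0106  0.0082  0.0102]
z-0.02 31 [-0.0177 -0.0102  0.0051  0.0098]
z-0.01 24 [-0.0173 -0.0107  0.001   0.0093]
z0.00 38 [-0.0175 -0.0108  0.0059  0.0106]
z0.01 59 [-0.0172 -0.0104  0.0111  0.0103]
z0.02 27 [-0.0174 -0.0102  0.0114  0.011 ]
z0.03 35 [-0.0183 -0.003   0.0123  0.0089]
z0.04 45 [-0.0178 -0.009   0.0123  0.0106]
z0.05 47 [-0.0178 -0.0122  0.0129  0.0136]
z0.06 40 [-0.0174 -0.0149  0.0124  0.0151]
xyz [334.4 122.3 -29.3] rv [  0.  -0. -90.]
```

View pics/w11.png

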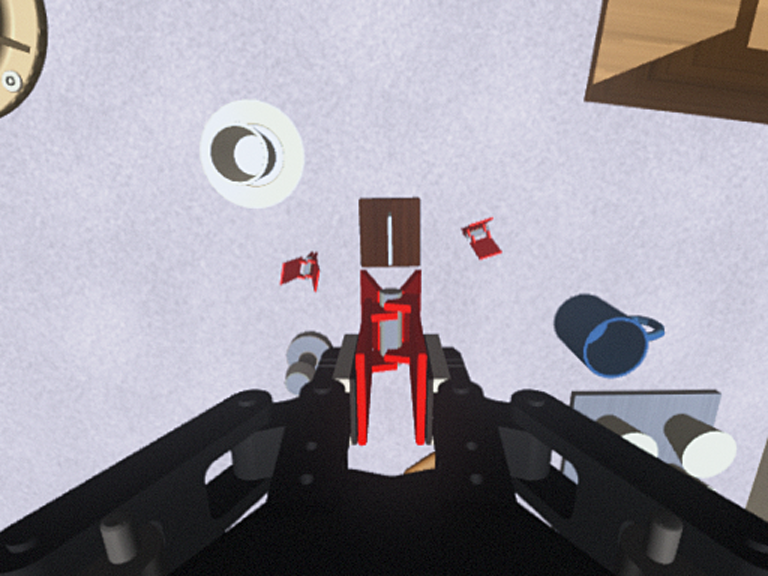

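View pics/s11c.png

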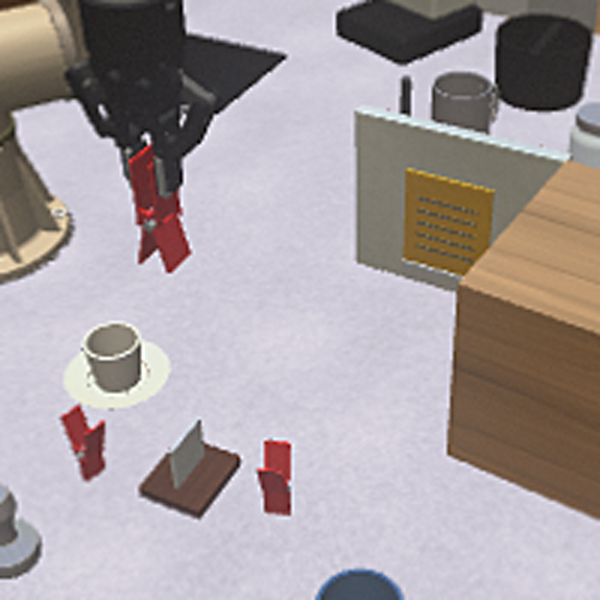

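>>> arm_command(motion=[{"x": 30,"y": 10,"z": -25,"rx": 0,"ry": 0,"rz": -8,"hand": 1},{"x": 70,"y": 25,"z": -29,"rx": 0,"ry": 0,"rz": -18,"hand": 1},{"x": 110,"y": 40,"z": -29,"rx": 0,"ry": 0,"rz": -28,"hand": 1},{"x": 150,"y": 55,"z": -29,"rx": 0,"ry": 0,"rz": -38,"hand": 1},{"x": 190,"y": 70,"z": -29,"rx": 0,"ry": 0,"rz": -48,"hand": 1},{"x": 230,"y": 85,"z": -29,"rx": 0,"ry": 0,"rz": -58,"hand": 1},{"x": 268,"y": 98,"z": -29,"rx": 0,"ry": 0,"rz": -68,"hand": 1},{"x": 305,"y": 112,"z": -29,"rx": 0,"ry": 0,"rz": -78,"hand": 1},{"x": 330,"y": 120,"z": -29,"rx": 0,"ry": 0,"rz": -86,"hand": 1},{"x": 334,"y": 122,"z": -29,"rx": 0,"ry": 0,"rz": -90,"hand": 1}])

```text
clock: 14.18
tcp_pos: [0.5997, 0.1034, 0.368]
orientation: [-0.002, -0.003, 1.0, 0.0]
wrist_force: [-0.4, -1.5, -1.6]
finger_gap: 0.0208
```

>>> arm_command(motion=[{"x": 0,"y": 0,"z": 0,"rx": 0,"ry": 0,"rz": 0,"hand": 1},{"x": 0,"y": 0,"z": 0,"rx": 0,"ry": 0,"rz": 0,"hand": 1},{"x": 0,"y": 0,"z": 0,"rx": 0,"ry": 0,"rz": 0,"hand": 1}])

```text
clock: 14.55
tcp_pos: [0.5997, 0.1009, 0.37]
orientation: [-0.0, 0.0, 1.0, 0.0]
wrist_force: [-0.7, 0.1, -0.8]
finger_gap: 0.0203
```

```bash
cat > meas.py <<'E'
from h import *
import sys
np.set_printoptions(precision=4,suppress=True)
tag=sys.argv[1]
s=get_state();t,M=tool();print(t,np.degrees(np.arctan2(M[1,1],M[0,1])),s['clock'],s['finger_gap'],s['wrist_force'])
for n in ('wrist','scene','top'):
    p=shot(n,n[0]+tag)
    if n=='scene': cv2.imwrite('pics/sc%s.png'%tag,cv2.resize(cv2.cvtColor(p['image'][80:230,220:380],cv2.COLOR_RGB2BGR),None,fx=4,fy=4,interpolation=cv2.INTER_CUBIC))
    W,C,uv=cloud(p);C=C.astype(int)
    red=(C[:,0]>1.8*C[:,1])&(C[:,0]>60)&(C[:,1]<60)&(abs(W[:,0]-t[0])<.05)&(abs(W[:,1]-t[1])<.06)&(W[:,2]>t[2]-.08)
    X=W[red]
    if len(X):
        print(n,'clip',len(X),X.min(0),X.max(0)); k=X[:,2]<t[2]-.055
        if k.any(): print('  tips',k.sum(),X[k].min(0),X[k].max(0))
    m=(W[:,0]>.5)&(W[:,0]<.72)&(W[:,1]>0.06)&(W[:,1]<.13)&(C[:,0]-C[:,2]>70)&(C[:,1]>70)&(W[:,2]>.08)&(W[:,2]<.21)
    if m.sum()>5:
        q=W[m];e=q[q[:,2]>.185]
        print(n,'card',m.sum(),'fit y(.6)',np.polyval(np.polyfit(q[:,0],q[:,1],1),.6),'zmax',np.percentile(q[:,2],99))
        if len(e)>3: print('   edge',len(e),e.mean(0),e.min(0),e.max(0),np.polyfit(e[:,0],e[:,1],1))
    m=(W[:,0]>.45)&(W[:,0]<.72)&(W[:,1]>0.1)&(W[:,1]<.22)&(C[:,0]-C[:,2]<20)&(C.min(1)>90)&(abs(W[:,2]-.218)<.006)
    if m.sum()>20: r=cv2.minAreaRect(W[m][:,:2].astype(np.float32)); print('  door',m.sum(),r)
E
python3 meas.py 12
```

```text
[0.5997 0.1009 0.37  ] 89.94366897314748 14.55 0.020308278127424678 [-0.6791  0.1054 -0.7659]
wrist clip 2870 [0.5811 0.085  0.2993] [0.614  0.1157 0.4047]
  tips 144 [0.5819 0.085  0.2993] [0.6048 0.1157 0.3149]
wrist card 244 fit y(.6) 0.10142840267089132 zmax 0.2049374128903803
   edge 242 [0.5934 0.1016 0.1944] [0.5533 0.0849 0.1881] [0.7085 0.11   0.2051] [-0.0312  0.1201]
  door 3563 ((0.5809561014175415, 0.188336580991745), (0.2368268072605133, 0.06326377391815186), 0.006008776370435953)
scene clip 288 [0.5812 0.0584 0.2983] [0.6144 0.1147 0.4173]
  tips 63 [0.5812 0.0816 0.2983] [0.6132 0.1147 0.3147]
scene card 639 fit y(.6) 0.09887811486210663 zmax 0.19521189457098873
   edge 92 [0.603  0.0992 0.1905] [0.5525 0.0946 0.1853] [0.6524 0.104  0.1966] [0.0061 0.0955]
  door 279 ((0.5888339281082153, 0.16285938024520874), (0.2493085414171219, 0.022625939920544624), 0.08278464525938034)
top clip 13 [0.5849 0.0884 0.3028] [0.6005 0.0985 0.3501]
  tips 7 [0.5864 0.0884 0.3028] [0.6005 0.0917 0.3138]
```

View pics/w12.png

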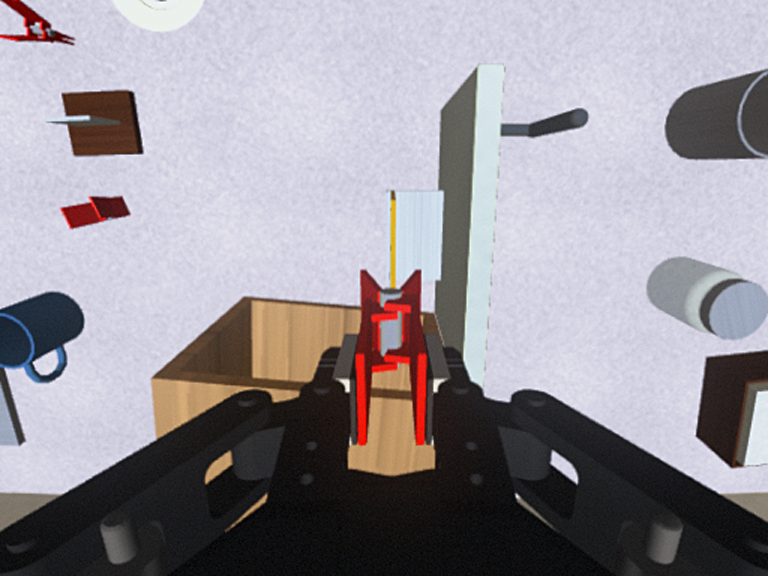

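View pics/sc12.png

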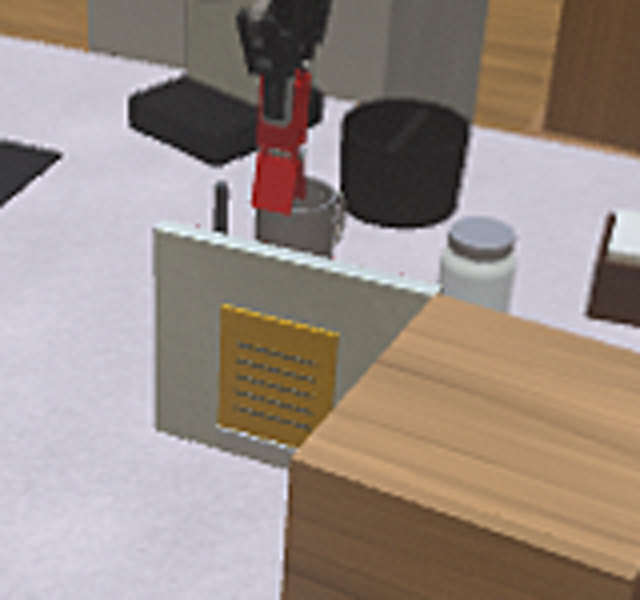

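>>> arm_command(motion=[{"x": -4,"y": 2,"z": 30,"rx": 0,"ry": 0,"rz": 0,"hand": 1},{"x": -4,"y": 2,"z": 65,"rx": 0,"ry": 0,"rz": 0,"hand": 1},{"x": -4,"y": 2,"z": 85,"rx": 0,"ry": 0,"rz": 0,"hand": 1},{"x": -4,"y": 2,"z": 92,"rx": 0,"ry": 0,"rz": 0,"hand": 1},{"x": -4,"y": 2,"z": 92,"rx": 0,"ry": 0,"rz": 0,"hand": 1},{"x": -4,"y": 2,"z": 92,"rx": 0,"ry": 0,"rz": 0,"hand": 1}])

```text
clock: 15.45
tcp_pos: [0.6044, 0.1034, 0.2794]
orientation: [0.001, -0.0, 1.0, 0.0]
wrist_force: [-0.0, -0.3, -0.6]
finger_gap: 0.0208
```

```bash
python3 meas.py 13; python3 -c "
import cv2
im=cv2.imread('pics/w13.png');cv2.imwrite('pics/w13c.png',cv2.resize(im[150:390,270:510],None,fx=2.4,fy=2.4,interpolation=cv2.INTER_CUBIC))"
```

```text
[0.6044 0.1034 0.2794] 90.0207392998626 15.45 0.020836517448104826 [-0.0423 -0.3403 -0.6326]
wrist clip 2861 [0.5859 0.0876 0.2091] [0.6189 0.1182 0.3145]
  tips 136 [0.5868 0.0876 0.2091] [0.6095 0.1182 0.2244]
wrist card 294 fit y(.6) 0.10183517881506308 zmax 0.19626836549950186
   edge 288 [0.5777 0.102  0.194 ] [0.5532 0.0879 0.1897] [0.7089 0.1122 0.2043] [-0.0074  0.1063]
  door 6493 ((0.5603746175765991, 0.1620684713125229), (0.07755209505558014, 0.19126498699188232), 73.16920471191406)
scene clip 253 [0.5862 0.0825 0.2096] [0.6195 0.1151 0.3115]
  tips 50 [0.5872 0.0825 0.2096] [0.6175 0.1151 0.2234]
scene card 639 fit y(.6) 0.09887079584397283 zmax 0.1952630671305139
   edge 86 [0.6029 0.0992 0.1908] [0.5531 0.0951 0.185 ] [0.6532 0.1043 0.1968] [-0.0083  0.1042]
  door 239 ((0.5888368487358093, 0.16300912201404572), (0.24948495626449585, 0.02388802357017994), 1.0931111574172974)
top clip 10 [0.5893 0.0909 0.2111] [0.6035 0.0984 0.2478]
  tips 4 [0.5925 0.0909 0.2111] [0.6035 0.0915 0.2166]
```

View pics/w13c.png

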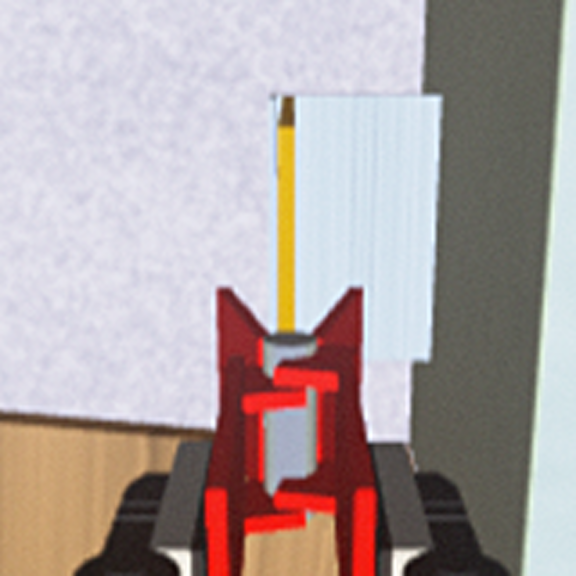

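View pics/sc13.png

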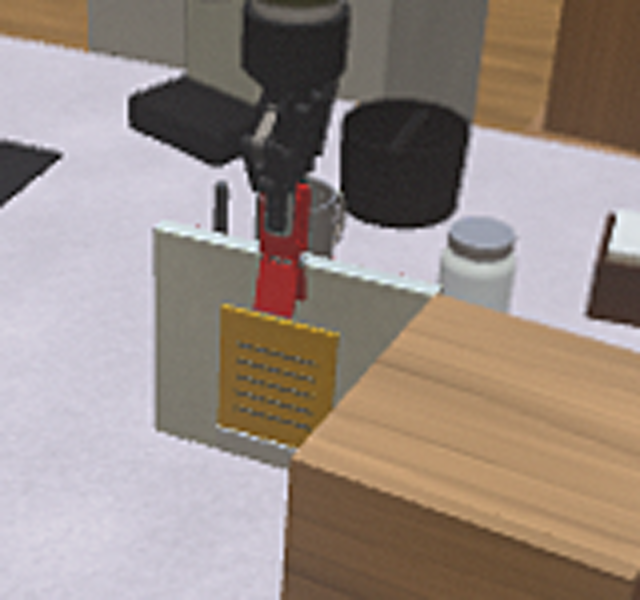

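>>> arm_command(motion=[{"x": 0,"y": 0,"z": 8,"rx": 0,"ry": 0,"rz": 0,"hand": 1},{"x": 0,"y": 0,"z": 18,"rx": 0,"ry": 0,"rz": 0,"hand": 1},{"x": 0,"y": 0,"z": 27,"rx": 0,"ry": 0,"rz": 0,"hand": 1},{"x": 0,"y": 0,"z": 32,"rx": 0,"ry": 0,"rz": 0,"hand": 1},{"x": 0,"y": 0,"z": 32,"rx": 0,"ry": 0,"rz": 0,"hand": 1},{"x": 0,"y": 0,"z": 32,"rx": 0,"ry": 0,"rz": 0,"hand": 1},{"x": 0,"y": 0,"z": 32,"rx": 0,"ry": 0,"rz": 0,"hand": 1}])

```text
clock: 16.48
tcp_pos: [0.6041, 0.1035, 0.2465]
orientation: [0.0, -0.0, 1.0, 0.0]
wrist_force: [-0.4, -0.1, -0.9]
finger_gap: 0.0207
```

```bash
python3 meas.py 14; python3 -c "
import cv2
im=cv2.imread('pics/w14.png');cv2.imwrite('pics/w14c.png',cv2.resize(im[150:390,270:510],None,fx=2.4,fy=2.4,interpolation=cv2.INTER_CUBIC))"
```

```text
[0.6041 0.1035 0.2465] 90.02906191101091 16.475 0.020692305190424806 [-0.416  -0.1037 -0.9082]
wrist clip 2844 [0.5856 0.0876 0.1779] [0.6182 0.1183 0.2808]
  tips 136 [0.5861 0.0876 0.1779] [0.6093 0.1183 0.1914]
wrist card 401 fit y(.6) 0.10200238853782745 zmax 0.19524428310161973
   edge 358 [0.5906 0.1022 0.1938] [0.5532 0.1006 0.1862] [0.6526 0.1038 0.1955] [-0.001   0.1028]
  door 7854 ((0.5833244323730469, 0.15143050253391266), (0.09835657477378845, 0.22429820895195007), 77.14395904541016)
scene clip 239 [0.5862 0.0821 0.1735] [0.6192 0.114  0.2929]
  tips 47 [0.5862 0.0826 0.1735] [0.6192 0.1112 0.1911]
scene card 559 fit y(.6) 0.0988244060133551 zmax 0.19504512223777268
   edge 66 [0.606  0.0988 0.1906] [0.5525 0.0913 0.1851] [0.6522 0.1039 0.1985] [-0.0063  0.1026]
  door 239 ((0.5881484150886536, 0.1372651755809784), (0.07315189391374588, 0.24901553988456726), 89.25469207763672)
top clip 11 [0.5883 0.09   0.1817] [0.6035 0.1009 0.223 ]
  tips 5 [0.5915 0.09   0.1817] [0.6035 0.0934 0.1912]
top card 6 fit y(.6) 0.1040122276288853 zmax 0.1996363057096816
   edge 6 [0.5783 0.1036 0.1963] [0.5692 0.1033 0.1911] [0.5871 0.1042 0.1997] [0.0184 0.093 ]
```

View pics/w14c.png

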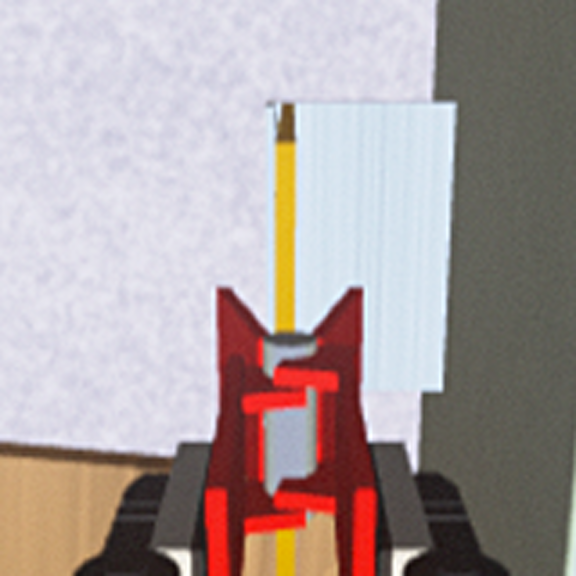

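View pics/sc14.png

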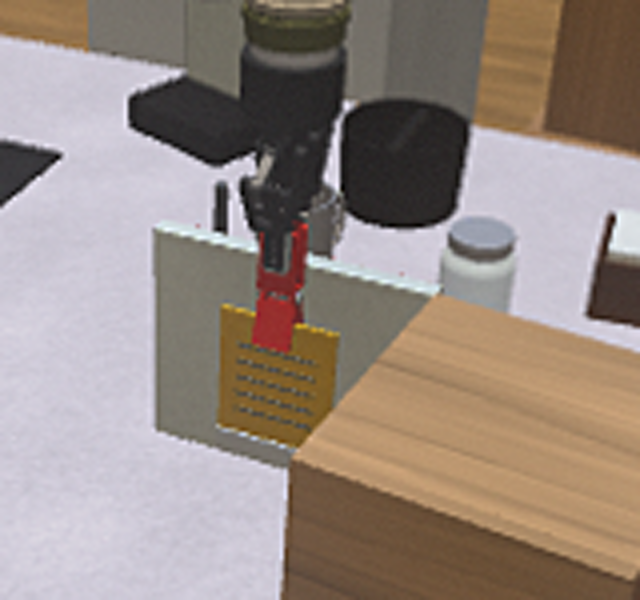

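Run:
```python
from h import *
s=get_state();print(s['clock'],s['qvel'],s['wrist_force'],s['finger_gap']);print(hand_in())
```

```text
16.625 [ 0.0004201  -0.00025896 -0.00093376 -0.00010674 -0.00075999 -0.00172569] [-0.43175758 -0.5154977  -1.42351807] 0.02092382941188829
the job is handed in; nothing more can be done
None
```

I opened the cupboard door by its handle, squeezed the clip wide open and lifted it off its stand. I then handed the job in with the clip held still over the card. `hand_in()` gives no verdict, so these are my own readings.

- **Door:** about 1.47 rad from the handle's position, and close to square to the front in the top view.
- **Clip:** held with 30 N at a finger gap of about 21 mm, which means fully squeezed. The arm was at rest.
- **Position over the card:** one jaw hangs on each side, with the tips about 17 mm below the card's top edge. The clip is within about 1–2 mm of the card's middle plane by the wrist camera, and within about 2 mm of the middle along the edge.
- **Contact:** wrist force stayed around 1 N, roughly the clip's own weight. That and the pictures show no touch on card or door.
- **Bystanders and time:** they look untouched in the pictures, though I did not measure them again. The clock read 16.6 s.

**What failed or disagreed:**
- The first move call was refused for missing keys; nothing moved.
- The three cameras disagree by up to 5 mm in y. I relied mainly on the clip and card seen in the same picture.

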